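# Put the brushes to dry and hang up the scrapers

## Task

Clear up after painting: lay every brush from the wash tray across both rails of the brush rest, lying flat side by side, with its middle about midway between the rails and its bristles sticking out past the blue rail. Hang the two palette scrapers by their eyes on the stand's sloping pegs, one on each peg. The order is up to you, the number of brushes varies, and the plant, the clock and the paint jar are to be left alone.

Things in the scene. Friction and masses are not known exactly. Their poses are not given: they have to be found in the camera images.
- tray: white shallow wash tray, fixed, 220 (its x) x 292 (its y) x 18 mm high, walls and floor 4 mm thick; origin under its centre on the table. The brushes start lying in it side by side along its x, 48 mm apart, heads either way.
- rest: brush rest, fixed: two parallel narrow rails, each 8 mm wide and 230 mm long (along the rest's y), their flat tops 60 mm above the table; the rail at x = -40 mm is bare wood, the one at x = +40 mm is painted blue. Open below and between the rails. An upright 12 mm (x) x 8 mm (y) at each rail end (y = +-119 mm) stands 8 mm above the rail tops; a foot 110 x 16 x 6 mm lies under each pair of uprights. Origin: on the table under its centre; z up.
- stand: grey hanging stand, fixed: a horizontal bar 206 mm long (along its y), 16 mm deep (x = 0 to 16 mm), 168 to 192 mm above the table, on two 12 mm wide posts at y = +-97 mm, with a base plate 8 mm high (x = -15 to 65 mm). Two pegs stick out of its front (-x) face. Origin: on the table under the middle of the bar's front face.
- peg_a: steel peg of the stand, 7 mm diameter, 55 mm long, sloping up and out at 45 degrees towards the stand's -x. Origin: at its root in the bar's face (stand frame x = 2, y = 50, z = 180 mm); its z axis runs along the peg to the tip at z = 55 mm; its y axis is the stand's y.
- peg_b: steel peg of the stand, 7 mm diameter, 55 mm long, sloping up and out at 45 degrees towards the stand's -x. Origin: at its root in the bar's face (stand frame x = 2, y = -50, z = 180 mm); its z axis runs along the peg to the tip at z = 55 mm; its y axis is the stand's y.
- brush_1: flat paint brush with a red handle, 170 mm long, 10 mm thick all along, 45 g, may be absent (None). Origin: its middle, at half thickness, which is also within 12 mm of the balance point. x points to the bristles, z is the thickness (both faces alike). Handle 14 mm wide from x = -85 to +25 mm, steel ferrule 24 mm wide to +53 mm, tan bristles (stiff) 24 mm wide to +85 mm.
- brush_1_tip (a point): end of the bristles of that brush (x = +85 mm); absent with it
- brush_2: flat paint brush with a brown wood handle, 170 mm long, 10 mm thick all along, 45 g, may be absent (None). Origin: its middle, at half thickness, which is also within 12 mm of the balance point. x points to the bristles, z is the thickness (both faces alike). Handle 14 mm wide from x = -85 to +25 mm, steel ferrule 24 mm wide to +53 mm, tan bristles (stiff) 24 mm wide to +85 mm.
- brush_2_tip (a point): end of the bristles of that brush (x = +85 mm); absent with it
- brush_3: flat paint brush with a blue handle, 170 mm long, 10 mm thick all along, 45 g, may be absent (None). Origin: its middle, at half thickness, which is also within 12 mm of the balance point. x points to the bristles, z is the thickness (both faces alike). Handle 14 mm wide from x = -85 to +25 mm, steel ferrule 24 mm wide to +53 mm, tan bristles (stiff) 24 mm wide to +85 mm.
- brush_3_tip (a point): end of the bristles of that brush (x = +85 mm); absent with it
- brush_4: flat paint brush with a black handle, 170 mm long, 10 mm thick all along, 45 g, may be absent (None). Origin: its middle, at half thickness, which is also within 12 mm of the balance point. x points to the bristles, z is the thickness (both faces alike). Handle 14 mm wide from x = -85 to +25 mm, steel ferrule 24 mm wide to +53 mm, tan bristles (stiff) 24 mm wide to +85 mm.
- brush_4_tip (a point): end of the bristles of that brush (x = +85 mm); absent with it
- brush_5: flat paint brush with a yellow handle, 170 mm long, 10 mm thick all along, 45 g, may be absent (None). Origin: its middle, at half thickness, which is also within 12 mm of the balance point. x points to the bristles, z is the thickness (both faces alike). Handle 14 mm wide from x = -85 to +25 mm, steel ferrule 24 mm wide to +53 mm, tan bristles (stiff) 24 mm wide to +85 mm.
- brush_5_tip (a point): end of the bristles of that brush (x = +85 mm); absent with it
- scraper_1: palette scraper with the handle orange, about 70 g, alike on both faces. Origin: on its middle line at half thickness. x points to the hanging eye, z is the thickness. Handle x = -24 to +48 mm, 24 mm wide, 10 mm thick; blade x = -70 to -24 mm, 46 mm wide, 3 mm thick; steel eye plate x = 48 to 82 mm, 34 mm wide, 6 mm thick, with a 20 mm hole at x = 65 mm. Starts lying flat on the table (origin 5 mm up) in front of the stand.
- scraper_1_eye (a point): centre of that scraper's hanging hole
- scraper_2: palette scraper with the handle green, about 70 g, alike on both faces. Origin: on its middle line at half thickness. x points to the hanging eye, z is the thickness. Handle x = -24 to +48 mm, 24 mm wide, 10 mm thick; blade x = -70 to -24 mm, 46 mm wide, 3 mm thick; steel eye plate x = 48 to 82 mm, 34 mm wide, 6 mm thick, with a 20 mm hole at x = 65 mm. Starts lying flat on the table (origin 5 mm up) in front of the stand.
- scraper_2_eye (a point): centre of that scraper's hanging hole
- plant: bystander: green glass vase with a plant, 70 mm wide, 170 mm high with its leaves; origin under its centre
- clock: bystander: white desk clock 22 x 75 x 70 mm; origin under its centre
- paint_jar: bystander: yellow paint jar, 56 mm diameter, 65 mm high; origin under its centre

How it is judged:
By the outcome, as a careful person would: the job done as asked, in the order asked, and still so for the second after the job is handed in, with the robot touching nothing.
Of brush_1, brush_2, brush_3, brush_4, brush_5 only 3 to 5 are there at a start; the rules pass over those that are not, and their reading is None.
At some moment in a run one of scraper_1, scraper_2 may be knocked a few centimetres aside while the robot is not near it.
Once in a run the grip may slacken for a moment while it holds something.
It also fails if it takes over 210 s, if anything falls off the work surface, if the arm or the gripper's body presses on something with over 40 N, if the wrist force passes 120 N, or if a joint passes its speed limit or range.

## Robot

A 6-joint arm with a two-finger parallel gripper is mounted at the origin on the work surface. World frame = base frame: x ahead of the robot, y to its left, z up, the work surface at z = 0. Lengths are in m, angles in rad, forces in N, time in s.
With the tool pointing down it reaches from about 0.25 to 0.775 m from the base axis. Payload 4 kg.
Tool frame: the origin (TCP) lies midway between the tips of the shut fingers; the grasp point (between the pads) lies 19 mm behind it; z points along the fingers, y is the line along which they close (so a half turn about z gives the same grasp; the last joint's range is limited). The gripper opens to 94 mm and grips with 3 to 60 N. Pads are 16 mm wide; open, the fingers measure 119 mm over their backs; the gripper's body (75 mm by 177 mm) begins 78 mm behind the grasp point.
Start: joints at [-1.245, 0.087, 1.371, -0, 1.684, -0.103], TCP at [0.229, -0.5, 0.168] pointing down, gripper open.
Joint ranges: [-3.1, 3.1], [-0.76, 2.03], [0.27, 2.55], [-1.08, 4.22], [0.17, 2.65], [-2.57, 2.57]. Speed limits (rad/s): [2.79, 2.79, 3.14, 3.14, 3.14, 3.14].

## Interface

Orientations are given as [roll, pitch, yaw] about the fixed x, y, z axes, in that order (R = Rz(yaw) Ry(pitch) Rx(roll)).
In Python, from bench import get_obs, snapshot, close_job gives the robot as it stands. The module is installed in compiled form; this text tells all that it offers.
- The arm moves only by the tool drive_tool, never from a script. Its argument "commands" is a list of rows, each a list of 6 numbers: the shift along the tool's x, y, z in units of 0.04 m (1.0 is 0.04 m), then the turn, a rotation vector about the tool's x, y, z in units of 0.1 rad (1.0 is 0.1 rad). In form: [[dx, dy, dz, wx, wy, wz], ...]. A call has 1 to 20 rows; each row shifts and turns the commanded pose from where the row before left it, along the tool's axes as they then stand; what a row does not reach is not made up. A row lasts 1/8 s, in which the tool goes at most 62.5 mm and 10.7 degrees, less where a joint would pass 70% of its speed; a pose out of reach is approached as far as the arm can. A call with a number of a shift or a turn outside -1 to 1 is refused whole. A call with a gripper value outside its range is refused whole. "gripper" is the closure, from 0 (fully open) to 1 (shut), set as the call begins (left out, the last holds). The fingers move at their own pace and stop on an object; the grip force is fixed at half the most. Time passes only in rows, so rows that do not move let the fingers close. It gives the time, the measured TCP pose, the force, the opening and the grip force at its end, in the units of the state.
- get_obs(): the state, without advancing time (a new reading comes with each control period).
- snapshot(name): name is "scene" or "top" or "wrist"; returns a dict with "image" (420x560x3 uint8, blue, green, red), "range_z" (420x560 float32, m along the optical axis (not along the pixel's ray), 0 where there is no reading), "fx", "fy", "cx", "cy" (pixels), "rvec" (rotation vector, rad) and "tvec" (3), from world to camera coordinates, as OpenCV has them. Camera axes: x right, y down, z forward; pixel columns grow to the right and rows downward; lengths in m; the calibration is good to about 2 mm. A picture is of the moment at which its call begins.
- close_job(): hands the job in; it is judged then, once.
The state is a dict: "time": time; "joint_positions": joint angles; "qvel": joint speeds; "joint_torque": joint torques, N m; "tool_pos": TCP position; "ee_rot": TCP orientation; "wrist_force": force on the tool from outside, world axes, zero at the start; "wrist_torque": the same for the moment, N m; "width": finger opening in m; "finger_force": force on a finger pad.
Only numpy, scipy, OpenCV 4.12 (cv2) and the standard library are available. Lean on these libraries where they do the work, as an engineer would, in place of code of your own. Each camera call takes 0.05 s, during which the arm holds its last target. There are 200 camera calls.

## Working session

There is one attempt and no reset: what is moved stays moved. The work goes in short steps, Python scripts to look and compute and a tool call to move; the robot and the scene stay as the last step left them, time stands still between calls to the robot, and variables do not carry over. Pictures are saved under pics/ and viewed, at most 14 in all, crops included, and the job is handed in when it is done.

Besides the shell and the picture viewer there is one more tool, called after "Emit:" as name(argument=value, ...) on one line, values as JSON. drive_tool: Moves the arm, as the interface text tells. Its arguments: {"type":"object","properties":{"commands":{"type":"array"},"gripper":{"type":"number"}},"required":["commands"]}

```bash
mkdir -p pics; python3 - <<'E'
from bench import *
import cv2,numpy as np
o=get_obs();print({k:np.round(v,3).tolist() for k,v in o.items()})
for n in("scene","top"):
    s=snapshot(n);cv2.imwrite(f"pics/{n}0.png",s["image"]);np.savez(f"{n}0.npz",**s)
    R=cv2.Rodrigues(np.array(s["rvec"],float))[0];print(n,s["fx"],s["fy"],s["cx"],s["cy"],R.round(3).tolist(),(-R.T@np.array(s["tvec"]).ravel()).round(3))
E
```

```text
{'time': 0.0, 'joint_positions': [-1.245, 0.088, 1.372, -0.0, 1.684, -0.103], 'qvel': [-0.0, -0.0, -0.0, -0.001, -0.0, 0.001], 'joint_torque': [0.001, -34.018, -30.243, 0.072, 0.033, -0.0], 'tool_pos': [0.228, -0.5, 0.167], 'ee_rot': [-3.139, -0.0, 0.429], 'wrist_force': [0.356, -0.512, 0.839], 'wrist_torque': [-0.036, 0.001, 0.005], 'finger_force': 0.0, 'width': 0.094}
scene 389.189944699365 389.189944699365 279.37065523559824 214.4665139829803 [[-0.021, 1.0, 0.01], [0.815, 0.023, -0.579], [-0.579, -0.005, -0.815]] [1.17  0.011 0.922]
top 432.458103982916 432.458103982916 285.0604570755132 204.8487246972325 [[0.001, -1.0, -0.008], [-0.983, 0.001, -0.186], [0.186, 0.008, -0.983]] [0.326 0.007 1.495]
```

View pics/scene0.png

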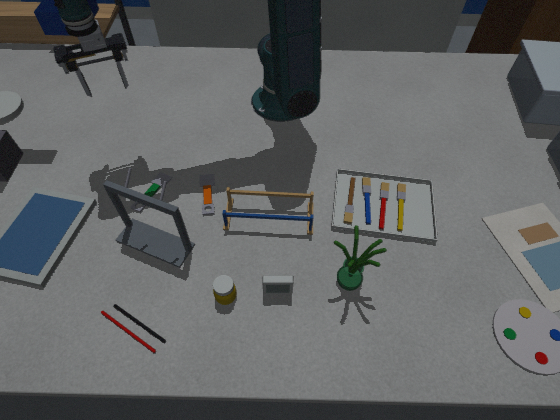

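View pics/top0.png

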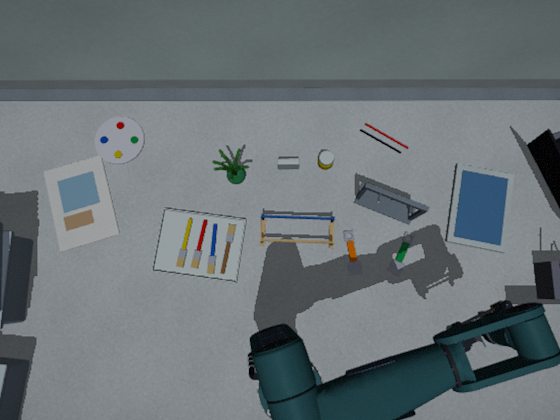

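The top view has four brushes in the tray: yellow (185,242), red (200,243), blue (213,247) and brown (228,248). Brown's bristles point away from the robot and the others point towards it. The rest is at (297,228) with its blue rail on the far side. The stand is at (390,200), the orange scraper at (350,245) and the green one at (403,248).

```bash
cat > h.py <<'E'
import cv2,numpy as np
def cast(s,px,z):
    """pixels (N,2) -> world points on plane z"""
    R=cv2.Rodrigues(np.array(s["rvec"],float))[0];t=np.array(s["tvec"],float).ravel();c=-R.T@t
    px=np.atleast_2d(np.array(px,float))
    d=np.c_[(px[:,0]-s["cx"])/s["fx"],(px[:,1]-s["cy"])/s["fy"],np.ones(len(px))]@R
    return c+d*((z-c[2])/d[:,2])[:,None]
def cloud(s):
    R=cv2.Rodrigues(np.array(s["rvec"],float))[0];t=np.array(s["tvec"],float).ravel()
    Z=np.array(s["range_z"],float);v,u=np.indices(Z.shape)
    P=np.stack([(u-s["cx"])/s["fx"]*Z,(v-s["cy"])/s["fy"]*Z,Z],-1)
    return (P-t)@R
def blob(s,m,z):
    """largest blob -> world min-area rect: centre, length, width, direction(deg), px centre"""
    n,l,st,ce=cv2.connectedComponentsWithStats(m.astype(np.uint8))
    if n<2:return None
    i=1+st[1:,4].argmax();v,u=np.nonzero(l==i)
    P=cast(s,np.c_[u,v],z)[:,:2]
    (c,(w,h),a)=cv2.minAreaRect((P*1000).astype(np.float32))
    if w<h:w,h,a=h,w,a+90
    return dict(c=np.round(c,1),L=round(w,1),W=round(h,1),ang=round((a+90)%180-90,1),n=len(u),px=ce[i].round(0),mean=(P.mean(0)*1000).round(1))
def hsv(s):
    h=cv2.cvtColor(s["image"],cv2.COLOR_BGR2HSV).astype(int);return h[...,0],h[...,1],h[...,2]
E
python3 - <<'E'
from h import *
for n in("top","scene"):
    s=dict(np.load(n+"0.npz"));H,S,V=hsv(s);P=cloud(s)
    X,Y,Z=P[...,0],P[...,1],P[...,2]
    tray=(X>.3)&(X<.7)&(Y>.08)&(Y<.42)&(Z<.04)&(Z>-.02)
    for k,m in dict(yellow=(H>24)&(H<33)&(S>170),red=((H<6)|(H>174))&(S>150),blue=(H>105)&(H<125)&(S>120),brown=(H>8)&(H<20)&(S>130)).items():
        print(n,k,blob(s,m&tray,.014))
    print('tan',[ (cast(s,c,.014)*1000).round()[0,:2] for c in cv2.connectedComponentsWithStats(((H>10)&(H<26)&(S>60)&(S<130)&(V>120)&tray).astype(np.uint8))[3][1:]])
    R=(X>.35)&(X<.7)&(Y>-.14)&(Y<.14)
    print('bluerail',blob(s,(H>100)&(H<125)&(S>120)&R,.06)); print('woodrail',blob(s,(H>10)&(H<25)&(S>70)&R&(Z>.05),.06))
    r=R&(Z>.05)&(Z<.075)
    print('rails cloud',r.sum())
    q=(X>.4)&(X<.75)&(Y<-.12)&(Y>-.42)
    b=q&(Z>.182)&(Z<.2);print('bar',blob(s,b,.192),(P[b].mean(0)*1000).round(1))
    print('orange',blob(s,(H>5)&(H<18)&(S>170)&q|((H>5)&(H<18)&(S>170)&(X>.4)&(X<.6)&(Y<-.05)&(Y>-.2)),.010))
    print('green',blob(s,(H>45)&(H<85)&(S>120)&q,.010))
    print('peg pts',(P[q&(Z>.196)&(Z<.24)]*1000).round().tolist()[:30])
s=dict(np.load("top0.npz"));cv2.imwrite("pics/c.png",cv2.resize(s["image"][160:290,150:450],None,fx=2.66,fy=2.66,interpolation=cv2.INTER_CUBIC))
E
```

```text
top yellow {'c': array([504.7, 357.3]), 'L': 105.8, 'W': 11.5, 'ang': -10.6, 'n': 104, 'px': array([187., 234.]), 'mean': array([504.4, 357.3])}
top red {'c': array([501.4, 305.7]), 'L': 105.8, 'W': 11.9, 'ang': -12.0, 'n': 104, 'px': array([202., 235.]), 'mean': array([502.1, 305.5])}
top blue {'c': array([485.2, 264.2]), 'L': 107.5, 'W': 12.4, 'ang': -3.9, 'n': 114, 'px': array([213., 239.]), 'mean': array([485.1, 264.4])}
top brown {'c': array([424.5, 222. ]), 'L': 103.4, 'W': 10.6, 'ang': -10.5, 'n': 93, 'px': array([225., 257.]), 'mean': array([423.9, 222.2])}
tan [array([530.,  96.]), array([522., 204.]), array([472.,  97.]), array([452., 368.]), array([408., 377.]), array([406., 326.]), array([386., 272.])]
bluerail {'c': array([552.3, -20.4]), 'L': 238.6, 'W': 17.0, 'ang': 87.4, 'n': 142, 'px': array([296., 217.]), 'mean': array([555.3, -17.9])}
woodrail {'c': array([477.8, -18.7]), 'L': 239.4, 'W': 10.9, 'ang': 87.5, 'n': 150, 'px': array([295., 240.]), 'mean': array([476.5, -16.1])}
rails cloud 389
bar {'c': array([ 593.9, -323.7]), 'L': 206.1, 'W': 28.6, 'ang': 67.7, 'n': 
[... 2671 characters left out ...]
.0], [542.0, -357.0, 217.0], [543.0, -362.0, 215.0], [545.0, -359.0, 216.0], [545.0, -356.0, 216.0], [543.0, -355.0, 215.0], [548.0, -360.0, 217.0], [548.0, -358.0, 216.0], [547.0, -356.0, 215.0], [550.0, -360.0, 215.0], [548.0, -359.0, 213.0], [549.0, -356.0, 214.0], [551.0, -361.0, 212.0], [550.0, -359.0, 211.0], [549.0, -357.0, 211.0], [551.0, -362.0, 209.0], [551.0, -359.0, 209.0], [549.0, -358.0, 207.0], [554.0, -364.0, 208.0], [555.0, -360.0, 210.0], [553.0, -359.0, 207.0], [554.0, -364.0, 205.0], [555.0, -362.0, 206.0], [554.0, -360.0, 205.0], [557.0, -364.0, 205.0], [558.0, -361.0, 206.0], [556.0, -360.0, 204.0], [560.0, -364.0, 204.0], [559.0, -362.0, 203.0], [557.0, -360.0, 201.0]]
```

View pics/c.png

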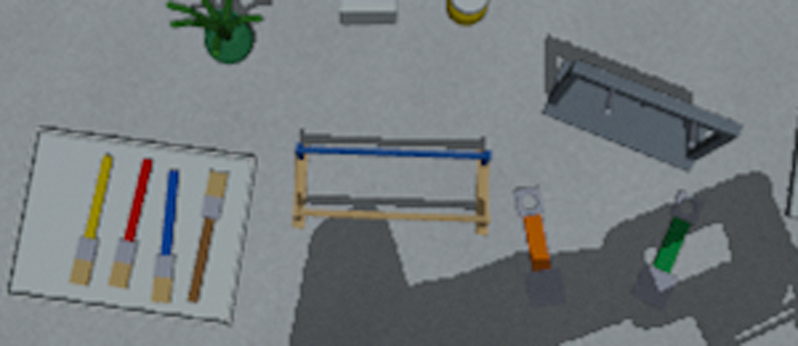

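Emit:
drive_tool(commands=[[0.93,-0.15,-0.35,0,0,0],[0.93,-0.15,-0.35,0,0,0],[0.93,-0.15,-0.35,0,0,0],[0.93,-0.15,-0.35,0,0,0],[0.93,-0.15,-0.35,0,0,0],[0.93,-0.15,-0.35,0,0,0],[0,0,0,0,0,1],[0,0,0,0,0,1],[0,0,0,0,0,1],[0,0,0,0,0,1],[0,0,0,0,0,1],[0,0,0,0,0,1],[0,0,0,0,0,1],[0,0,0,0,0,1],[0,0,0,0,0,0.5],[0,0,0,0,0,0]], gripper=0.3)

```text
time: 2.1
tool_pos: [0.4166, -0.3745, 0.2516]
ee_rot: [-3.141, 0.001, -0.421]
wrist_force: [0.5, 0.3, 0.1]
width: 0.0655
finger_force: 0.0
```

```bash
cat >> h.py <<'E'
from scipy.spatial.transform import Rotation as Ro
def go(p,rpy=None):
    """units still to go: shift along present tool axes, turn rotvec in present tool axes"""
    from bench import get_obs
    o=get_obs();R=Ro.from_euler('xyz',o["ee_rot"])
    print('t',round(o["time"],2),'pos',np.round(o["tool_pos"],4),'rpy',np.round(o["ee_rot"],3),'w',round(float(o["width"]),4))
    sh=R.inv().apply(np.array(p)-o["tool_pos"])/.04
    print(' shift',sh.round(2))
    if rpy is not None:
        T=Ro.from_euler('xyz',rpy)
        print(' turn',((R.inv()*T).as_rotvec()/.1).round(2),' shift if turned first',(T.inv().apply(np.array(p)-o["tool_pos"])/.04).round(2))
def look(name,save=None):
    from bench import snapshot
    s=snapshot(name)
    if save: cv2.imwrite(f"pics/{save}.png",s["image"]);np.savez(save+".npz",**s)
    return s
E
python3 - <<'E'
from h import *
s=look("wrist","w1");go((.44,-.38,.2));print(cast(s,[[279,209]],0),cast(s,[[0,0],[560,420]],0).round(3))
E
```

```text
t 2.15 pos [ 0.4166 -0.3745  0.2517] rpy [-3.141e+00  1.000e-03 -4.200e-01] w 0.0656
 shift [ 0.59 -0.11  1.29]
[[ 0.37094705 -0.35732227  0.        ]] [[ 0.729 -0.164  0.   ]
 [-0.109 -0.616  0.   ]]
```

View pics/w1.png

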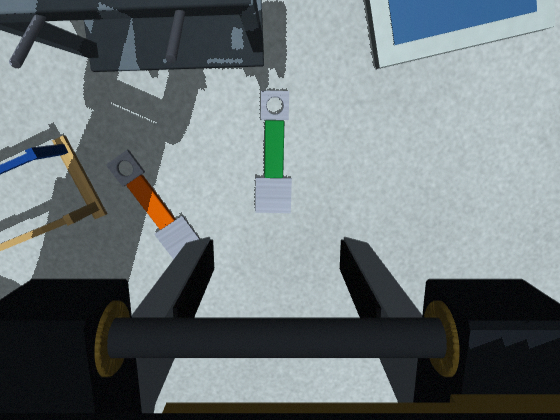

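The wrist view shows the green scraper (274,150) with its eye up towards the stand, the orange one (150,200), and both pegs at (30,45) and (175,35).

```bash
cat >> h.py <<'E'
def scr(s):
    H,S,V=hsv(s)
    for k,m in dict(orange=(H>5)&(H<18)&(S>170),green=(H>45)&(H<85)&(S>120)).items(): print(k,blob(s,m,.010))
E
python3 - <<'E'
from h import *
s=dict(np.load("w1.npz"));scr(s)
R=cv2.Rodrigues(s["rvec"].astype(float))[0];print((-R.T@s["tvec"].ravel()).round(3),R[2].round(3))
P=cloud(s);b=(abs(P[...,2]-.192)<.006);print(b.sum())
print('bluerail',blob(s,(hsv(s)[0]>105)&(hsv(s)[0]<125)&(hsv(s)[1]>120)&(P[...,1]>-.2),.06))
E
```

```text
orange {'c': array([ 448.7, -211.8]), 'L': 70.5, 'W': 25.2, 'ang': 9.3, 'n': 1058, 'px': array([150., 202.]), 'mean': array([ 449.2, -211.8])}
green {'c': array([ 445.7, -383.5]), 'L': 70.3, 'W': 23.4, 'ang': -25.7, 'n': 1085, 'px': array([274., 148.]), 'mean': array([ 446.3, -383.6])}
[ 0.479 -0.402  0.467] [-0.218  0.097 -0.971]
3320
bluerail {'c': array([ 552.6, -136. ]), 'L': 81.6, 'W': 16.7, 'ang': 82.5, 'n': 679, 'px': array([ 33., 156.]), 'mean': array([ 550.9, -138.6])}
```

```bash
python3 - <<'E'
from h import *
go((.4352,-.3783,.003),(np.pi,0,-.449))
E
```

```text
t 2.15 pos [ 0.4166 -0.3745  0.2517] rpy [-3.141e+00  1.000e-03 -4.200e-01] w 0.0656
 shift [ 0.47 -0.1   6.22]
 turn [-0.    0.01  0.29]  shift if turned first [ 0.46 -0.12  6.22]
```

Emit:
drive_tool(commands=[[0.47,-0.11,0.9,0,0,0.29],[0,0,0.9,0,0,0],[0,0,0.9,0,0,0],[0,0,0.9,0,0,0],[0,0,0.9,0,0,0],[0,0,0.8,0,0,0],[0,0,0.5,0,0,0],[0,0,0.3,0,0,0],[0,0,0.1,0,0,0],[0,0,0,0,0,0]])

```text
time: 3.4
tool_pos: [0.436, -0.3787, 0.0048]
ee_rot: [3.141, -0.001, -0.45]
wrist_force: [0.1, 0.1, -0.1]
width: 0.0657
finger_force: 0.0
```

```bash
python3 - <<'E'
from h import *
go((.4352,-.3783,.003),(np.pi,0,-.449))
E
```

```text
t 3.4 pos [ 0.436  -0.3787  0.0048] rpy [ 3.141e+00 -1.000e-03 -4.500e-01] w 0.0657
 shift [-0.02 -0.    0.05]
 turn [ 0.   -0.01 -0.01]  shift if turned first [-0.02 -0.    0.05]
```

Emit:
drive_tool(commands=[[0,0,0.04,0,0,0],[0,0,0,0,0,0],[0,0,0,0,0,0],[0,0,0,0,0,0],[0,0,0,0,0,0],[0,0,0,0,0,0],[0,0,0,0,0,0],[0,0,-0.3,0,0,0],[0,0,-0.8,0,0,0],[0,0,-1,0,0,0],[0,0,-1,0,0,0],[0,0,-1,0,0,0],[0,0,0,0,0,0]], gripper=1)

```text
time: 5.03
tool_pos: [0.4375, -0.3803, 0.1724]
ee_rot: [3.138, -0.01, -0.45]
wrist_force: [0.0, 0.8, -1.4]
width: 0.0004
finger_force: 0.0
```

```bash
python3 - <<'E'
from h import *
s=look("wrist","w2");go((.4352,-.3783,.003))
P=cloud(s);H,S,V=hsv(s)
g=(H>45)&(H<85)&(S>100)
p=P[g];print(g.sum(),np.median(p,0).round(4))
# stand: bar top and pegs from wrist cloud
q=(P[...,0]>.5)&(P[...,1]<-.2)
for lo,hi in((.186,.198),):
    b=q&(P[...,2]>lo)&(P[...,2]<hi);print(b.sum(),blob(s,b,.192))
E
```

```text
t 5.08 pos [ 0.4365 -0.3792  0.1694] rpy [ 3.14  -0.005 -0.45 ] w 0.0005
 shift [-0.06 -0.01  4.16]
1866 [ 0.4521 -0.3843  0.0092]
4607 {'c': array([ 572.2, -360.3]), 'L': 120.3, 'W': 21.8, 'ang': 64.4, 'n': 4606, 'px': array([106.,  10.]), 'mean': array([ 581.2, -356.1])}
```

View pics/w2.png

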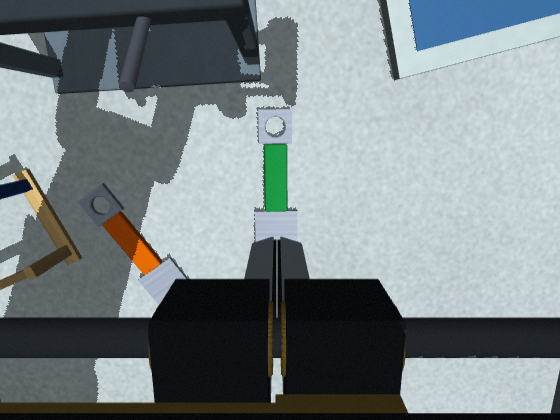

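The grip missed: the fingers are shut and the green scraper still lies at (275,170). I'll re-measure it and project the TCP into the image.

```bash
python3 - <<'E'
from h import *
from bench import get_obs
s=dict(np.load("w2.npz"));scr(s)
def proj(p):return cv2.projectPoints(np.array([p],float),s["rvec"].astype(float),s["tvec"].astype(float),np.array([[s["fx"],0,s["cx"]],[0,s["fy"],s["cy"]],[0,0,1.]]),None)[0].ravel()
print(proj(get_obs()["tool_pos"]),proj((.4352,-.3783,.01)))
P=cloud(s);print(P[243:275:8,277].round(4).tolist(),P[243,262:292:6].round(4).tolist())
s=look("top","t1");scr(s)
E
```

```text
orange {'c': array([ 448.8, -212.5]), 'L': 70.8, 'W': 26.3, 'ang': 9.1, 'n': 1501, 'px': array([132., 243.]), 'mean': array([ 449.4, -212.4])}
green {'c': array([ 445.8, -382.9]), 'L': 70.5, 'W': 22.8, 'ang': -25.4, 'n': 1504, 'px': array([275., 177.]), 'mean': array([ 446.8, -383.6])}
[276.31685286 232.20047899] [275.50824416 189.04169012]
[[0.4436, -0.3829, 0.2138], [0.4436, -0.3828, 0.2255], [0.4424, -0.3822, 0.2323], [0.4391, -0.3806, 0.2328]] [[0.4483, -0.377, 0.2188], [0.4472, -0.3797, 0.2194], [0.4444, -0.3816, 0.2141], [0.4438, -0.3846, 0.2166], [0.4433, -0.3876, 0.2191]]
orange {'c': array([ 446.8, -208.7]), 'L': 68.8, 'W': 21.3, 'ang': 8.5, 'n': 126, 'px': array([351., 251.]), 'mean': array([ 446.8, -208.6])}
green {'c': array([758.5, 206.8]), 'L': 135.8, 'W': 110.3, 'ang': 51.1, 'n': 414, 'px': array([233., 170.]), 'mean': array([734.3, 203.8])}
```

The lift probably began before the slow fingers had closed. I'll retry with a smaller opening and wait for the grip.

Emit:
drive_tool(commands=[[-0.03,0,0,0,0,0],[0,0,0,0,0,0],[0,0,0,0,0,0],[0,0,0,0,0,0],[0,0,0.5,0,0,0],[0,0,0.9,0,0,0],[0,0,0.9,0,0,0],[0,0,0.8,0,0,0],[0,0,0.6,0,0,0],[0,0,0.3,0,0,0],[0,0,0.15,0,0,0],[0,0,0,0,0,0]], gripper=0.5)

```text
time: 6.62
tool_pos: [0.4349, -0.3781, 0.0012]
ee_rot: [3.141, -0.001, -0.45]
wrist_force: [-0.4, -0.0, 0.4]
width: 0.047
finger_force: 0.0
```

Emit:
drive_tool(commands=[[0,0,0,0,0,0],[0,0,0,0,0,0],[0,0,0,0,0,0],[0,0,0,0,0,0],[0,0,0,0,0,0],[0,0,0,0,0,0],[0,0,0,0,0,0],[0,0,0,0,0,0],[0,0,0,0,0,0]], gripper=1)

```text
time: 7.75
tool_pos: [0.4346, -0.3779, 0.0007]
ee_rot: [3.142, -0.0, -0.45]
wrist_force: [-0.7, -0.3, -0.0]
width: 0.001
finger_force: 0.0
```

```bash
python3 - <<'E'
from h import *
s=look("wrist","w3");scr(s);s=look("scene","s3");scr(s)
a=cv2.imread("pics/w3.png");b=cv2.resize(s["image"][150:270,80:260],(560,373),interpolation=cv2.INTER_CUBIC);cv2.imwrite("pics/m3.png",cv2.resize(np.vstack([a,b]),None,fx=.75,fy=.75))
E
```

```text
orange {'c': array([ 468.5, -220.8]), 'L': 34.5, 'W': 31.0, 'ang': 64.3, 'n': 1629, 'px': array([ 20., 299.]), 'mean': array([ 466.8, -216.7])}
green {'c': array([ 446.3, -383.4]), 'L': 70.1, 'W': 23.3, 'ang': -25.0, 'n': 3515, 'px': array([277., 197.]), 'mean': array([ 455.6, -387.9])}
orange {'c': array([ 454.1, -211. ]), 'L': 69.5, 'W': 21.3, 'ang': 10.2, 'n': 135, 'px': array([207., 194.]), 'mean': array([ 454.9, -210.7])}
green {'c': array([650.4, 208.1]), 'L': 183.7, 'W': 127.6, 'ang': -44.7, 'n': 940, 'px': array([355., 264.]), 'mean': array([676.3, 210.7])}
```

View pics/m3.png

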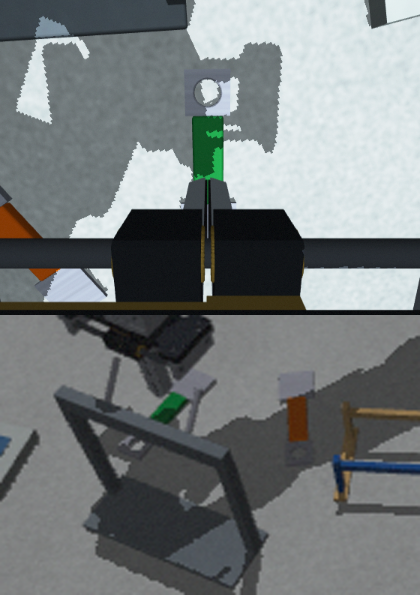

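The shut fingers sit above the handle, so the true tips are higher than the reported TCP. I'll open and feel for the table gently.

Emit:
drive_tool(commands=[[0,0,0,0,0,0],[0,0,0,0,0,0],[0,0,0,0,0,0],[0,0,0,0,0,0],[0,0,0,0,0,0],[0,0,0,0,0,0],[0,0,0,0,0,0],[0,0,0.1,0,0,0],[0,0,0,0,0,0]], gripper=0.55)

```text
time: 8.98
tool_pos: [0.4343, -0.3775, -0.0039]
ee_rot: [-3.141, 0.001, -0.45]
wrist_force: [0.8, 0.9, 0.0]
width: 0.0426
finger_force: 0.0
```

Emit:
drive_tool(commands=[[0,0,0.1,0,0,0],[0,0,0,0,0,0]])

```text
time: 9.22
tool_pos: [0.4343, -0.3776, -0.0079]
ee_rot: [-3.141, 0.001, -0.45]
wrist_force: [0.2, -1.0, 0.4]
width: 0.0425
finger_force: 0.0
```

Emit:
drive_tool(commands=[[0,0,0.1,0,0,0],[0,0,0,0,0,0]])

```text
time: 9.48
tool_pos: [0.4343, -0.3776, -0.0118]
ee_rot: [-3.141, 0.001, -0.45]
wrist_force: [-0.4, -0.5, -0.3]
width: 0.0423
finger_force: 0.0
```

Emit:
drive_tool(commands=[[0,0,0.1,0,0,0],[0,0,0,0,0,0]])

```text
time: 9.72
tool_pos: [0.4343, -0.3776, -0.0158]
ee_rot: [-3.141, 0.001, -0.45]
wrist_force: [0.0, 0.7, 0.6]
width: 0.042
finger_force: 0.0
```

Emit:
drive_tool(commands=[[0,0,0.1,0,0,0],[0,0,0,0,0,0]])

```text
time: 9.98
tool_pos: [0.4343, -0.3776, -0.0198]
ee_rot: [-3.141, 0.001, -0.45]
wrist_force: [0.0, 0.2, -0.9]
width: 0.042
finger_force: 0.0
```

Emit:
drive_tool(commands=[[0,0,0.05,0,0,0],[0,0,0,0,0,0]])

```text
time: 10.22
tool_pos: [0.4345, -0.3777, -0.0215]
ee_rot: [-3.142, 0.0, -0.45]
wrist_force: [-0.6, 0.2, 0.2]
width: 0.0423
finger_force: 0.0
```

Emit:
drive_tool(commands=[[0,0,0.06,0,0,0],[0,0,0,0,0,0]])

```text
time: 10.48
tool_pos: [0.4345, -0.3777, -0.0239]
ee_rot: [-3.142, 0.0, -0.45]
wrist_force: [-0.2, 0.1, -0.9]
width: 0.0422
finger_force: 0.0
```

Emit:
drive_tool(commands=[[0,0,0.06,0,0,0],[0,0,0,0,0,0]])

```text
time: 10.72
tool_pos: [0.4344, -0.3777, -0.0264]
ee_rot: [-3.141, 0.0, -0.45]
wrist_force: [0.2, -1.3, 0.0]
width: 0.042
finger_force: 0.0
```

Emit:
drive_tool(commands=[[0,0,0.06,0,0,0],[0,0,0,0,0,0]])

```text
time: 10.98
tool_pos: [0.4344, -0.3777, -0.0288]
ee_rot: [-3.141, 0.0, -0.45]
wrist_force: [-0.7, -0.6, 0.2]
width: 0.0421
finger_force: 0.0
```

```bash
python3 - <<'E'
from h import *
s=look("wrist","w4");go((.43,-.37,0));P=cloud(s)
for u in range(200,360,6):
    pass
V=s["image"].max(-1);m=(V<75)&(P[...,2]>.004)
for x in range(210,350,10):
    c=np.nonzero(m[:,x])[0]
    if len(c):print(x,c[0],P[c[0]+1,x].round(4),P[c[0]+4,x].round(4))
E
```

```text
t 11.03 pos [ 0.4345 -0.3778 -0.0287] rpy [-3.142  0.    -0.45 ] w 0.0421
 shift [-0.19 -0.13 -0.72]
210 22 [ 0.5464 -0.3979  0.0064] [ 0.5465 -0.397   0.0021]
220 21 [ 0.5446 -0.4021  0.0072] [ 0.5447 -0.4014  0.0029]
230 21 [ 0.5431 -0.4062  0.0054] [ 0.5428 -0.4056  0.0022]
240 20 [ 0.5413 -0.4104  0.0063] [ 0.5409 -0.4099  0.0035]
250 318 [ 0.4614 -0.384   0.1176] [ 0.4621 -0.3846  0.1203]
260 318 [ 0.4609 -0.3862  0.1185] [ 0.4608 -0.3862  0.1194]
270 160 [ 0.4789 -0.3951  0.0079] [ 0.4777 -0.3946  0.0087]
280 160 [ 0.4768 -0.3995  0.0078] [ 0.4757 -0.399   0.0098]
290 160 [ 0.4747 -0.4039  0.0081] [ 0.4734 -0.4033  0.0088]
300 163 [ 0.4713 -0.4077  0.0086] [ 0.4701 -0.4071  0.0095]
310 318 [ 0.4559 -0.3954  0.1176] [ 0.4557 -0.3952  0.1183]
320 240 [ 0.4313 -0.4004  0.0095] [ 0.4322 -0.4     0.0157]
330 263 [ 0.432  -0.4012  0.042 ] [ 0.4313 -0.4007  0.0433]
340 290 [ 0.4323 -0.4013  0.0674] [ 0.4312 -0.4008  0.0675]
```

View pics/w4.png

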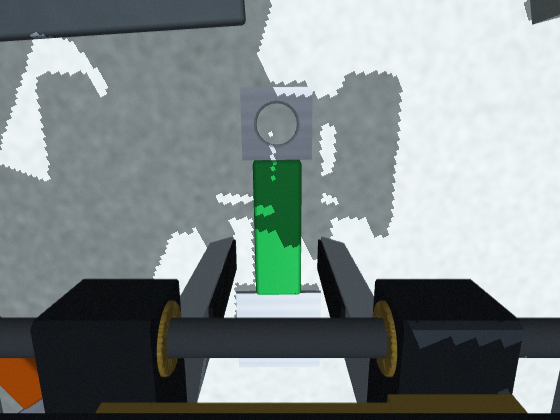

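The open fingers now flank the handle properly, with tips at about (230,240) and (325,240). The true tips are therefore roughly 30–38 mm behind the reported TCP, and the xy position is right. I'll go on down to contact.

Emit:
drive_tool(commands=[[0,0,0.06,0,0,0],[0,0,0,0,0,0]])

```text
time: 11.28
tool_pos: [0.4344, -0.3777, -0.0312]
ee_rot: [-3.141, 0.0, -0.45]
wrist_force: [-0.9, -0.5, 1.0]
width: 0.0424
finger_force: 0.0
```

Emit:
drive_tool(commands=[[0,0,0.05,0,0,0],[0,0,0,0,0,0]])

```text
time: 11.52
tool_pos: [0.4345, -0.3777, -0.0331]
ee_rot: [-3.141, 0.0, -0.45]
wrist_force: [-1.1, 0.4, -1.0]
width: 0.0426
finger_force: 0.0
```

Emit:
drive_tool(commands=[[0,0,0.05,0,0,0],[0,0,0,0,0,0]])

```text
time: 11.78
tool_pos: [0.4344, -0.3777, -0.0351]
ee_rot: [-3.142, 0.0, -0.45]
wrist_force: [0.8, -0.4, 0.5]
width: 0.0422
finger_force: 0.0
```

Close here and test the grip.

Emit:
drive_tool(commands=[[0,0,0,0,0,0],[0,0,0,0,0,0],[0,0,0,0,0,0],[0,0,0,0,0,0],[0,0,0,0,0,0],[0,0,0,0,0,0]], gripper=1)

```text
time: 12.52
tool_pos: [0.4346, -0.3779, -0.0348]
ee_rot: [3.141, -0.0, -0.45]
wrist_force: [0.1, -0.4, 0.7]
width: 0.0237
finger_force: 30.0
```

Emit:
drive_tool(commands=[[0,0,-0.2,0,0,0],[0,0,-0.6,0,0,0],[0,0,-0.9,0,0,0],[0,0,-0.9,0,0,0],[0,0,-0.9,0,0,0],[0,0,-0.9,0,0,0],[-0.8,0.4,-0.9,0,0,0],[-0.8,0,-0.9,0,0,0],[0,0,0,0,0,0]])

```text
time: 13.65
tool_pos: [0.3701, -0.3655, 0.2182]
ee_rot: [3.138, -0.008, -0.451]
wrist_force: [-0.5, -0.1, -0.2]
width: 0.0233
finger_force: 30.0
```

```bash
python3 - <<'E'
from h import *
s=look("wrist","w5");go((.43,-.37,0.2))
for n in("w1","w5"):
    s=dict(np.load(n+".npz"));P=cloud(s);X,Y,Z=P[...,0],P[...,1],P[...,2]
    b=(Z>.187)&(Z<.197)&(X>.54)&(Y<-.2);print(n,'bar',blob(s,b,.192),P[b].mean(0).round(4))
    sx=np.array([.925,-.38,0]);sy=np.array([.38,.925,0]);o=np.array([.590,-.321,0])
    a=(P-o)@sx;t=(P-o)@sy
    for y0 in(50,-50):
        m=(a<-.008)&(a>-.05)&(abs(t-y0/1000)<.02)&(Z>.175)&(Z<.235)
        if m.sum()>20:
            c=np.c_[a[m],t[m],Z[m]]*1000
            f=np.polyfit(c[:,0],c[:,2],1);g=np.polyfit(c[:,0],c[:,1],1)
            print(' peg',y0,m.sum(),'t fit',g.round(2),'z fit',f.round(2),'range a',np.percentile(c[:,0],[1,99]).round(1),'zmax',np.percentile(c[:,2],99).round(1))
H,S,V=hsv(s);g=(H>45)&(H<85)&(S>100)
print(g.sum(),np.median(P[g],0).round(4))
v,u=np.nonzero(g);print(u.min(),u.max(),v.min(),v.max())
E
```

```text
t 13.7 pos [ 0.3703 -0.365   0.2154] rpy [ 3.14  -0.005 -0.451] w 0.0235
 shift [ 1.4  -0.54  0.39]
w1 bar {'c': array([ 583.4, -336. ]), 'L': 173.5, 'W': 18.1, 'ang': 66.0, 'n': 2980, 'px': array([112.,   6.]), 'mean': array([ 592.1, -329.6])} [ 0.5932 -0.3265  0.1907]
 peg 50 549 t fit [-4.000e-02  4.704e+01] z fit [ -0.92 188.26] range a [-35.2  -8.5] zmax 220.3
 peg -50 429 t fit [-2.000e-02 -5.167e+01] z fit [ -0.91 189.49] range a [-35.1  -8.4] zmax 220.5
w5 bar None [nan nan nan]
6933 [ 0.3837 -0.3712  0.2622]
6 552 162 419<stdin>:5: RuntimeWarning: Mean of empty slice.
  ret = um.true_divide(
```

View pics/w5.png

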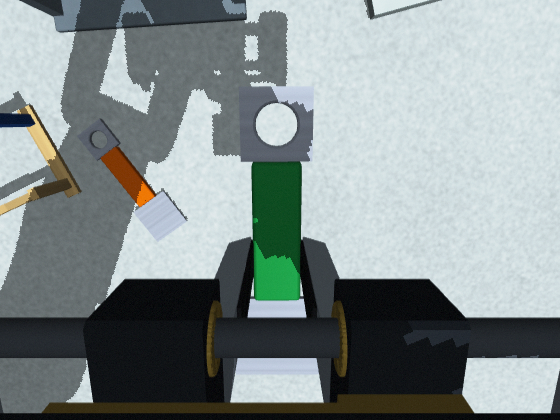

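Green is held straight, with its eye at (277,124). Now I'll compute the hanging poses.

```bash
cat >> h.py <<'E'
SO=np.array([.590,-.321,0]);SX=np.array([.925,-.38,0]);SY=np.array([.38,.925,0])
def peg(t,u): return SO+SX*(.002-.707*u)+SY*t+np.array([0,0,.18+.707*u])
def hangrot(): return Ro.from_euler('xyz',(np.pi,0,np.arctan2(SX[1],SX[0])))*Ro.from_rotvec([0,np.pi/4,0])
def eye_tool(s,px):
    from bench import get_obs
    o=get_obs();R=Ro.from_euler('xyz',o["ee_rot"]);p=o["tool_pos"]
    return R.inv().apply(cast(s,[px],p[2]+.0417+.003)[0]-p)+[0,0,.003]
E
python3 - <<'E'
from h import *
s=dict(np.load("w5.npz"));e=eye_tool(s,(277,124));print('eye tool',e.round(4))
R=hangrot();rpy=R.as_euler('xyz');print('rpy',rpy.round(3))
for u in(.08,.018):
    p=peg(-.0505,u)-R.apply(e);print(u,p.round(4));go(p,rpy)
E
```

```text
eye tool [ 0.0652  0.0002 -0.0414]
rpy [ 3.142 -0.785 -0.39 ]
0.08 [ 0.5048 -0.3404  0.1612]
t 13.7 pos [ 0.3703 -0.365   0.2154] rpy [ 3.14  -0.005 -0.451] w 0.0235
 shift [ 2.75 -2.02  1.36]
 turn [ 0.26  7.8  -0.57]  shift if turned first [ 1.08 -1.85  2.99]
0.018 [ 0.5454 -0.357   0.1173]
t 13.7 pos [ 0.3703 -0.365   0.2154] rpy [ 3.14  -0.005 -0.451] w 0.0235
 shift [ 3.84 -2.09  2.46]
 turn [ 0.26  7.8  -0.57]  shift if turned first [ 1.08 -1.85  4.54]
```

Emit:
drive_tool(commands=[[0,0,0,0,0,-0.6],[0,0,0,0,1,0],[0,0,0,0,1,0],[0,0,0,0,1,0],[0,0,0,0,1,0],[0,0,0,0,1,0],[0,0,0,0,1,0],[0,0,0,0,1,0],[0,0,0,0,0.8,0],[0,-0.6,0,0,0,0],[0.5,-0.6,0,0,0,0],[0.5,-0.6,0,0,0,0],[0,0,0.7,0,0,0],[0,0,0.7,0,0,0],[0,0,0,0,0,0]])

```text
time: 15.58
tool_pos: [0.46, -0.3214, 0.1958]
ee_rot: [-3.135, -0.772, -0.393]
wrist_force: [-0.9, -0.5, -0.4]
width: 0.0234
finger_force: 30.0
```

```bash
python3 - <<'E'
from h import *
e=np.array([.0652,.0002,-.0414]);R=hangrot();rpy=R.as_euler('xyz')
go(peg(-.0505,.08)-R.apply(e),rpy)
s=look("wrist","w6")
E
```

```text
t 15.57 pos [ 0.46   -0.3214  0.1958] rpy [-3.135 -0.772 -0.393] w 0.0234
 shift [0.27 0.02 1.47]
 turn [-0.05  0.13 -0.02]  shift if turned first [0.25 0.01 1.47]
```

View pics/w6.png

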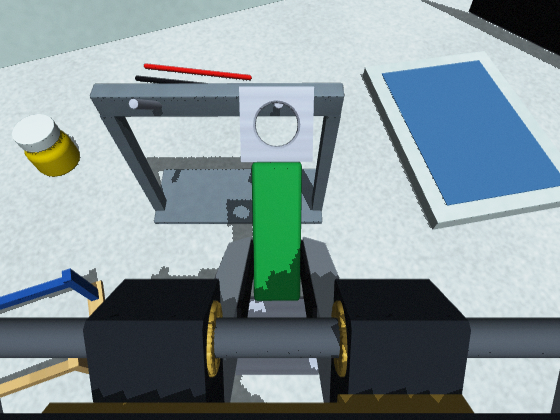

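Green's eye is at (277,124) and peg b's tip shows through the hole at (278,103), so it is well lined up.

Emit:
drive_tool(commands=[[0.25,0,0,-0.05,0.13,0],[0,0,0.5,0,0,0],[0,0,0.5,0,0,0],[0,0,0.45,0,0,0],[0,0,0,0,0,0]])

```text
time: 16.25
tool_pos: [0.5048, -0.3423, 0.1676]
ee_rot: [3.137, -0.793, -0.391]
wrist_force: [-0.3, -0.6, -1.1]
width: 0.0236
finger_force: 30.0
```

```bash
python3 - <<'E'
from h import *
e=np.array([.0652,.0002,-.0414]);R=hangrot();rpy=R.as_euler('xyz')
go(peg(-.0505,.08)-R.apply(e),rpy)
s=look("wrist","w7")
P=cloud(s);a=(P-SO)@SX*1000;t=(P-SO)@SY*1000;Z=P[...,2]*1000
for y0 in(50,-50):
    m=(a<-8)&(a>-38)&(abs(t-y0)<14)&(abs(Z-(184-a))<9)
    print(y0,m.sum(),'t',np.median(t[m]).round(1),'z+a',np.median((Z+a)[m]).round(1),'tip a',np.percentile(a[m],2).round(1))
E
```

```text
t 16.25 pos [ 0.5048 -0.3423  0.1676] rpy [ 3.137 -0.793 -0.391] w 0.0236
 shift [-0.13 -0.05  0.1 ]
 turn [ 0.05 -0.07 -0.01]  shift if turned first [-0.13 -0.05  0.1 ]
50 426 t 47.4 z+a 184.7 tip a -35.3
-50 122 t -50.0 z+a 184.8 tip a -35.5
```

View pics/w7.png

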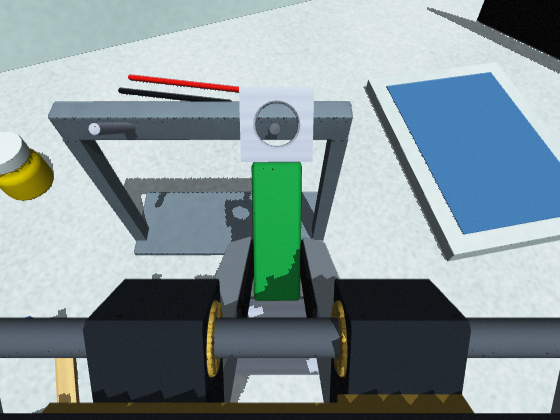

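The peg tip is now at (275,128), inside the eye. Advance along the peg.

Emit:
drive_tool(commands=[[-0.1,-0.04,0.1,0.05,-0.07,0],[0,0,0.3,0,0,0],[0,0,0.35,0,0,0],[0,0,0.35,0,0,0],[0,0,0.3,0,0,0],[0,0,0.2,0,0,0],[0,0,0,0,0,0]])

```text
time: 17.18
tool_pos: [0.5448, -0.3567, 0.1185]
ee_rot: [-3.141, -0.785, -0.39]
wrist_force: [-0.8, 0.1, -0.5]
width: 0.0233
finger_force: 30.0
```

```bash
python3 - <<'E'
from h import *
e=np.array([.0652,.0002,-.0414]);R=hangrot();rpy=R.as_euler('xyz')
go(peg(-.0505,.018)-R.apply(e),rpy)
E
```

```text
t 17.18 pos [ 0.5448 -0.3567  0.1185] rpy [-3.141 -0.785 -0.39 ] w 0.0233
 shift [-0.01  0.    0.03]
 turn [-0.01  0.01 -0.  ]  shift if turned first [-0.01  0.    0.03]
```

Emit:
drive_tool(commands=[[0,0,0,0,0,0],[0,0,0,0,0,0],[0,0,0,0,0,0],[0,0,0,0,0,0],[0,0,0,0,0,0],[0,0,0,0,0,0],[0,0,-0.5,0,0,0],[0,0,-1,0,0,0],[0,0,-1,0,0,0],[0,0,-1,0,0,0],[0,0,0,0,0,0]], gripper=0.5)

```text
time: 18.55
tool_pos: [0.453, -0.3206, 0.223]
ee_rot: [3.135, -0.792, -0.388]
wrist_force: [0.2, -0.7, -0.2]
width: 0.0473
finger_force: 0.0
```

```bash
python3 - <<'E'
from h import *
s=look("wrist","w8");scr(s)
t=look("top","t8");scr(t)
go((.44,-.21,.2),(np.pi,0,.16))
E
```

```text
orange {'c': array([ 421.7, -217.2]), 'L': 18.2, 'W': 17.7, 'ang': -79.9, 'n': 207, 'px': array([197., 390.]), 'mean': array([ 419.7, -220.1])}
green {'c': array([ 652.3, -400.9]), 'L': 84.0, 'W': 35.6, 'ang': -22.1, 'n': 1118, 'px': array([275., 168.]), 'mean': array([ 652.2, -400.9])}
orange {'c': array([ 446.8, -208.8]), 'L': 68.8, 'W': 21.4, 'ang': 8.5, 'n': 129, 'px': array([351., 251.]), 'mean': array([ 446.4, -208.7])}
green {'c': array([758.5, 206.8]), 'L': 135.8, 'W': 110.3, 'ang': 51.1, 'n': 415, 'px': array([233., 170.]), 'mean': array([734.3, 203.9])}
t 18.65 pos [ 0.453  -0.3195  0.2182] rpy [ 3.141 -0.786 -0.39 ] w 0.0471
 shift [-1.27 -2.41 -0.63]
 turn [ 2.17 -7.66 -5.22]  shift if turned first [ 0.11 -2.75  0.46]
```

View pics/w8.png

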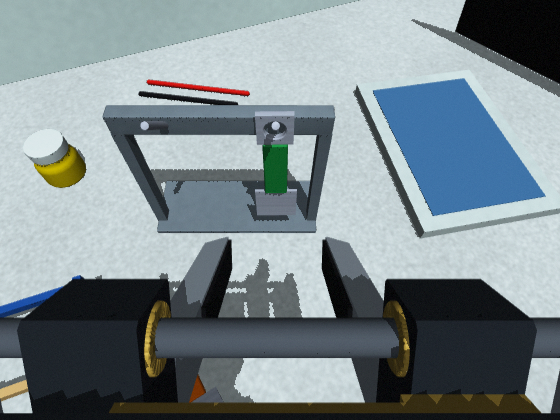

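Green hangs on peg b (275,130), with the handle and blade straight below it. Next is the orange scraper.

Emit:
drive_tool(commands=[[0,0,-0.5,0,-1,0],[0,0,-0.5,0,-1,0],[0,0,0,0,-1,0],[0,0,0,0,-1,0],[0,0,0,0,-1,0],[0,0,0,0,-1,0],[0,0,0,0,-1,0],[0,0,0,0,-0.85,0],[0,0,0,0,0,-1],[0,0,0,0,0,-1],[0,0,0,0,0,-1],[0,0,0,0,0,-1],[0,0,0,0,0,-1],[0,0,0,0,0,-0.5],[0,-0.8,0,0,0,0],[0,-0.8,0,0,0,0],[0,-0.8,0,0,0,0],[0,0,0,0,0,0]])

```text
time: 20.9
tool_pos: [0.4135, -0.2126, 0.2463]
ee_rot: [-3.14, 0.001, 0.164]
wrist_force: [-0.5, -0.2, 0.8]
width: 0.0471
finger_force: 0.0
```

```bash
python3 - <<'E'
from h import *
s=look("wrist","w9");scr(s)
go((.4369,-.2139,-.035),(np.pi,0,.16))
E
```

```text
orange {'c': array([ 448.8, -209.5]), 'L': 70.0, 'W': 23.4, 'ang': 9.2, 'n': 1145, 'px': array([279., 145.]), 'mean': array([ 449.4, -209.1])}
green {'c': array([ 598.9, -424.7]), 'L': 76.4, 'W': 32.9, 'ang': -60.3, 'n': 1501, 'px': array([486.,  48.]), 'mean': array([ 597.1, -424.5])}
t 20.95 pos [ 0.4135 -0.2137  0.2463] rpy [-3.141e+00  1.000e-03  1.620e-01] w 0.0467
 shift [0.58 0.11 7.03]
 turn [-0.01  0.01  0.02]  shift if turned first [0.58 0.1  7.03]
```

Emit:
drive_tool(commands=[[0.58,0.04,1,0,0,0],[0,0,1,0,0,0],[0,0,1,0,0,0],[0,0,1,0,0,0],[0,0,1,0,0,0],[0,0,0.9,0,0,0],[0,0,0.6,0,0,0],[0,0,0.3,0,0,0],[0,0,0.15,0,0,0],[0,0,0,0,0,0],[0,0,0,0,0,0]])

```text
time: 22.32
tool_pos: [0.4373, -0.213, -0.0287]
ee_rot: [3.139, -0.003, 0.16]
wrist_force: [0.6, -0.2, 0.2]
width: 0.0472
finger_force: 0.0
```

Emit:
drive_tool(commands=[[0,0,0,0,0,0],[0,0,0,0,0,0],[0,0,0,0,0,0],[0,0,0,0,0,0],[0,0,0,0,0,0],[0,0,0,0,0,0],[0,0,0,0,0,0]], gripper=1)

```text
time: 23.2
tool_pos: [0.4366, -0.2125, -0.0295]
ee_rot: [3.141, -0.001, 0.16]
wrist_force: [-0.1, 1.4, 3.4]
width: 0.0229
finger_force: 30.0
```

The grip is shallow, so I'll regrasp deeper.

Emit:
drive_tool(commands=[[0,0,0,0,0,0],[0,0,0,0,0,0],[0,0,0,0,0,0],[0,0,0.14,0,0,0],[0,0,0,0,0,0]], gripper=0.6)

```text
time: 23.82
tool_pos: [0.4358, -0.212, -0.0362]
ee_rot: [-3.141, 0.0, 0.16]
wrist_force: [-0.1, 0.3, -0.5]
width: 0.0378
finger_force: 0.0
```

Emit:
drive_tool(commands=[[0,0,0,0,0,0],[0,0,0,0,0,0],[0,0,0,0,0,0],[0,0,0,0,0,0],[0,0,0,0,0,0],[0,0,0,0,0,0]], gripper=1)

```text
time: 24.58
tool_pos: [0.4364, -0.2124, -0.0354]
ee_rot: [3.141, -0.001, 0.16]
wrist_force: [-0.3, -0.1, -0.3]
width: 0.0235
finger_force: 30.0
```

Emit:
drive_tool(commands=[[0,0,-0.2,0,0,0],[0,0,-0.6,0,0,0],[0,0,-0.9,0,0,0],[-0.5,0,-0.9,0,0,0],[-0.5,0,-0.9,0,0,0],[-0.5,0,-0.9,0,0,0],[-0.5,0,-0.9,0,0,0],[0,0,-0.9,0,0,0],[0,0,0,0,0,0]])

```text
time: 25.7
tool_pos: [0.3584, -0.2261, 0.2163]
ee_rot: [3.135, -0.006, 0.159]
wrist_force: [-0.6, -0.0, -0.9]
width: 0.0235
finger_force: 30.0
```

```bash
python3 - <<'E'
from h import *
s=look("wrist","w10");P=cloud(s)
from bench import get_obs
o=get_obs();Rt=Ro.from_euler('xyz',o["ee_rot"]);T=Rt.inv().apply((P-o["tool_pos"]).reshape(-1,3)).reshape(P.shape)
H,S,V=hsv(s);g=(H>5)&(H<18)&(S>150)&(abs(T[...,1])<.03)&(T[...,2]<0);v,u=np.nonzero(g)
print(g.sum(),'handle tool',np.median(T[g],0).round(4),'px',u.min(),u.max(),v.min(),v.max())
q=T[g];f=np.polyfit(q[:,0],q[:,2],1);f2=np.polyfit(q[:,0],q[:,1],1);print(f,f2)
# eye hole: background pixels enclosed
G=((T[...,2]<-.03)&(T[...,2]>-.055)&(T[...,0]>.04)&(T[...,0]<.09)&(abs(T[...,1])<.03))
m=G.astype(np.uint8)*255;c,h=cv2.findContours(m,cv2.RETR_CCOMP,cv2.CHAIN_APPROX_NONE)
for k,x in enumerate(c):
    if h[0][k][3]>=0 and cv2.contourArea(x)>200:
        cc,r=cv2.minEnclosingCircle(x);e=eye_tool(s,cc);print('hole',cc,r,e.round(4))
R=hangrot()
go(peg(.0495,.1)-R.apply(np.array([.0655,0,-.0414])),R.as_euler('xyz'))
E
```

```text
6621 handle tool [ 0.0157 -0.0003 -0.0469] px 252 301 163 300
[-0.08601451 -0.0462994 ] [-2.07611138e-03 -3.34087993e-05]
hole (276.877197265625, 124.3859634399414) 22.464632034301758 [ 0.0661  0.0001 -0.0415]
t 25.75 pos [ 0.3576 -0.2254  0.2138] rpy [ 3.139e+00 -3.000e-03  1.600e-01] w 0.0238
 shift [4.17 1.11 0.98]
 turn [-2.14  7.61  5.21]  shift if turned first [ 2.24 -1.23  3.61]
```

Emit:
drive_tool(commands=[[0,0,0,0,0,1],[0,0,0,0,0,1],[0,0,0,0,0,1],[0,0,0,0,0,1],[0,0,0,0,0,1],[0,0,0,0,0,0.5],[0,0,0,0,1,0],[0,0,0,0,1,0],[0,0,0,0,1,0],[0,0,0,0,1,0],[0,0,0,0,1,0],[0,0,0,0,1,0],[0,0,0,0,1,0],[0,0,0,0,0.85,0],[0.75,-0.4,0,0,0,0],[0.75,-0.4,0,0,0,0],[0.75,-0.4,0,0,0,0],[0,0,0.8,0,0,0],[0,0,0.8,0,0,0],[0,0,0,0,0,0]])

```text
time: 28.25
tool_pos: [0.503, -0.2488, 0.2224]
ee_rot: [-3.12, -0.747, -0.392]
wrist_force: [-0.4, 0.1, -1.3]
width: 0.0236
finger_force: 30.0
```

```bash
python3 - <<'E'
from h import *
e=np.array([.0661,.0001,-.0415]);R=hangrot();rpy=R.as_euler('xyz')
go(peg(.0495,.08)-R.apply(e),rpy)
s=look("wrist","w11")
P=cloud(s);a=(P-SO)@SX*1000;t=(P-SO)@SY*1000;Z=P[...,2]*1000
m=(a<-8)&(a>-38)&(abs(t-50)<14)&(abs(Z-(184-a))<9)
print(m.sum(),'t',np.median(t[m]).round(1),np.percentile(t[m],[3,97]),'z+a',np.median((Z+a)[m]).round(1))
E
```

```text
t 28.25 pos [ 0.503  -0.2488  0.2224] rpy [-3.12  -0.747 -0.392] w 0.0236
 shift [-0.39 -0.36  1.75]
 turn [-0.2   0.38 -0.02]  shift if turned first [-0.46 -0.4   1.73]
33 t 47.4 [46.38594563 49.92899684] z+a 187.8
```

Emit:
drive_tool(commands=[[0,0,0,-0.2,0.38,0],[-0.46,-0.4,0,0,0,0],[0,0,0.4,0,0,0],[0,0,0.4,0,0,0],[0,0,0.4,0,0,0],[0,0,0,0,0,0],[0,0,0,0,0,0]])

```text
time: 29.18
tool_pos: [0.5298, -0.2446, 0.184]
ee_rot: [3.139, -0.798, -0.391]
wrist_force: [0.3, 0.4, -1.1]
width: 0.0236
finger_force: 30.0
```

```bash
python3 - <<'E'
from h import *
e=np.array([.0661,.0001,-.0415]);R=hangrot();rpy=R.as_euler('xyz')
go(peg(.0495,.018)-R.apply(e),rpy)
s=look("wrist","w12")
P=cloud(s);a=(P-SO)@SX*1000;t=(P-SO)@SY*1000;Z=P[...,2]*1000
m=(a<-8)&(a>-38)&(abs(t-50)<14)&(abs(Z-(184-a))<9)
print(m.sum(),'t',np.median(t[m]).round(1),np.percentile(t[m],[3,97]),'z+a',np.median((Z+a)[m]).round(1))
E
```

```text
t 29.18 pos [ 0.5298 -0.2446  0.184 ] rpy [ 3.139 -0.798 -0.391] w 0.0236
 shift [-0.22 -0.05  2.19]
 turn [ 0.04 -0.12 -0.01]  shift if turned first [-0.19 -0.05  2.19]
99 t 50.0 [46.89916155 52.47426229] z+a 185.0
```

Emit:
drive_tool(commands=[[-0.19,-0.05,0,0.03,-0.12,0],[0,0,0.25,0,0,0],[0,0,0.35,0,0,0],[0,0,0.35,0,0,0],[0,0,0,0,0,0],[0,0,0,0,0,0]])

```text
time: 29.98
tool_pos: [0.5508, -0.2507, 0.1502]
ee_rot: [-3.141, -0.784, -0.391]
wrist_force: [-0.5, 0.6, -1.1]
width: 0.0233
finger_force: 30.0
```

```bash
python3 - <<'E'
from h import *
e=np.array([.0661,.0001,-.0415]);R=hangrot();rpy=R.as_euler('xyz')
go(peg(.0495,.018)-R.apply(e),rpy)
s=look("wrist","w13")
E
```

```text
t 29.98 pos [ 0.5508 -0.2507  0.1502] rpy [-3.141 -0.784 -0.391] w 0.0233
 shift [0.02 0.01 1.21]
 turn [ 0.    0.02 -0.01]  shift if turned first [0.02 0.01 1.21]
```

View pics/w13.png

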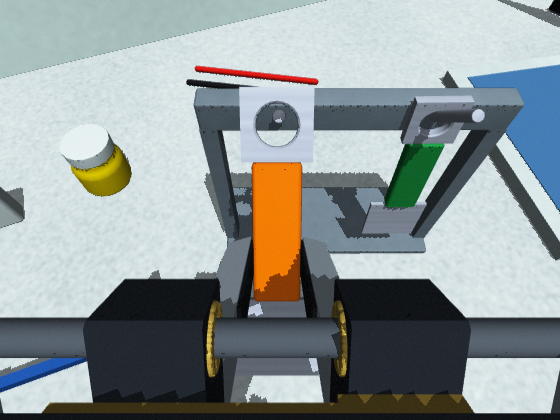

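Peg a shows inside orange's eye (277,120), and green is still hanging (435,125). Advance and release.

Emit:
drive_tool(commands=[[0.02,0,0.3,0,0,0],[0,0,0.35,0,0,0],[0,0,0.35,0,0,0],[0,0,0.2,0,0,0],[0,0,0,0,0,0]])

```text
time: 30.65
tool_pos: [0.5825, -0.2637, 0.1156]
ee_rot: [-3.14, -0.782, -0.391]
wrist_force: [-0.2, -1.0, -0.7]
width: 0.0235
finger_force: 30.0
```

Emit:
drive_tool(commands=[[0,0,0,0,0,0],[0,0,0,0,0,0],[0,0,0,0,0,0],[0,0,0,0,0,0],[0,0,0,0,0,0],[0,0,0,0,0,0],[0,0,-0.5,0,0,0],[0,0,-1,0,0,0],[0,0,-1,0,0,0],[0,0,-1,0,0,0],[0,0,0,0,0,0]], gripper=0.5)

```text
time: 32.02
tool_pos: [0.4916, -0.2271, 0.221]
ee_rot: [3.139, -0.792, -0.39]
wrist_force: [-0.1, 0.0, 0.1]
width: 0.0469
finger_force: 0.0
```

```bash
python3 - <<'E'
from h import *
s=look("wrist","w14");P=cloud(s);H,S,V=hsv(s)
for k,g in dict(o=(H>5)&(H<18)&(S>150),g=(H>45)&(H<85)&(S>120)).items():
    q=P[g&(P[...,0]>.53)&(P[...,2]>.05)];d=(q-SO)*1000
    print(k,len(q),'a',(d@SX).mean().round(1),'t',(d@SY).mean().round(1),'z',np.percentile(d[:,2],[2,98]).round(0))
go((.43,.22,.25),(np.pi,0,-.18))
E
```

```text
o 1152 a -3.0 t 64.4 z [ 98. 166.]
g 1293 a 6.5 t -62.1 z [ 68. 164.]
t 32.08 pos [ 0.4914 -0.2267  0.2181] rpy [ 3.141 -0.788 -0.391] w 0.0469
 shift [-3.43 -9.74 -4.59]
 turn [ 0.84 -7.85 -2.  ]  shift if turned first [ -3.51 -10.71  -0.8 ]
```

Emit:
drive_tool(commands=[[0,0,-0.5,0,-1,0],[0,0,-0.5,0,-1,0],[0,0,0,0,-1,0],[0,0,0,0,-1,0],[0,0,0,0,-1,0],[0,0,0,0,-1,0],[0,0,0,0,-1,0],[0,0,0,0,-0.85,0],[0,0,0,0,0,-1],[0,0,0,0,0,-1.0],[-0.3,-0.9,0,0,0,0],[-0.3,-0.9,0,0,0,0],[-0.3,-0.9,0,0,0,0],[-0.3,-0.9,0,0,0,0],[-0.3,-0.9,0,0,0,0],[-0.3,-0.9,0,0,0,0],[-0.3,-0.9,0,0,0,0],[-0.3,-0.9,0,0,0,0],[-0.3,-0.9,0,0,0,0],[-0.3,-0.9,0,0,0,0]], gripper=0.65)

```text
time: 34.58
tool_pos: [0.4168, 0.1617, 0.2434]
ee_rot: [3.14, 0.004, -0.19]
wrist_force: [1.2, 1.3, -0.2]
width: 0.0327
finger_force: 0.0
```

Emit:
drive_tool(commands=[[0,-0.9,0,0,0,0],[0,-0.9,0,0,0,0],[0,0,0,0,0,0]])

```text
time: 34.95
tool_pos: [0.4304, 0.2328, 0.2426]
ee_rot: [3.139, 0.005, -0.187]
wrist_force: [-0.7, 0.1, 0.0]
width: 0.0329
finger_force: 0.0
```

```bash
cat >> h.py <<'E'
def brushes(s,z,reg):
    """reg(X,Y,Z)->mask; prints origin and heading of every brush from its handle and bristles"""
    H,S,V=hsv(s);P=cloud(s);R=reg(P[...,0],P[...,1],P[...,2])
    tan=((H>10)&(H<26)&(S>50)&(S<150)&(V>120)&R).astype(np.uint8)
    n,l,st,ce=cv2.connectedComponentsWithStats(tan);T=[cast(s,ce[i],z)[0,:2]*1000 for i in range(1,n) if st[i,4]>60]
    out={}
    for k,m in dict(yellow=(H>22)&(H<33)&(S>160),red=((H<6)|(H>174))&(S>150),blue=(H>100)&(H<125)&(S>120),brown=(H>5)&(H<20)&(S>130)).items():
        b=blob(s,m&R,z)
        if b is None or b['L']<40 or b['W']>25:print(k,b and (b['c'],b['L'],b['W']));continue
        d=np.array([np.cos(np.radians(b['ang'])),np.sin(np.radians(b['ang']))]);c=np.array(b['c'])
        tt=[t for t in T if abs(np.cross(d,t-c))<15 and 60<abs(d@(t-c))<140]
        if tt and d@(tt[0]-c)<0:d=-d
        out[k]=(c+30*d,np.arctan2(d[1],d[0]));print(k,'L',b['L'],'W',b['W'],'origin',out[k][0].round(1),'heading',out[k][1].round(3),'tans',len(tt))
    return out
E
python3 -W ignore - <<'E'
from h import *
s=look("wrist","w15")
brushes(s,.014,lambda X,Y,Z:(X>.3)&(X<.7)&(Y>.1)&(Y<.45)&(Z<.05))
go((.454,.2165,-.031),(np.pi,0,-.18))
E
```

```text
yellow L 108.1 W 14.9 origin [477.  362.3] heading 2.958 tans 1
red L 107.5 W 14.3 origin [473.5 311.8] heading 2.943 tans 1
blue L 109.0 W 14.0 origin [455.9 267. ] heading 3.077 tans 1
brown L 106.3 W 12.5 origin [455.6 217.8] heading -0.176 tans 0
t 35.0 pos [0.4303 0.2316 0.2433] rpy [ 3.139  0.005 -0.189] w 0.0332
 shift [0.68 0.24 6.85]
 turn [ 0.03  0.05 -0.09]  shift if turned first [0.65 0.27 6.86]
```

Emit:
drive_tool(commands=[[0.71,0.23,0.6,0.03,0.05,-0.1],[0,0,1,0,0,0],[0,0,1,0,0,0],[0,0,1,0,0,0],[0,0,1,0,0,0],[0,0,0.8,0,0,0],[0,0,0.5,0,0,0],[0,0,0.3,0,0,0],[0,0,0,0,0,0],[0,0,0,0,0,0]])

```text
time: 36.25
tool_pos: [0.4586, 0.2171, -0.0009]
ee_rot: [-3.137, -0.006, -0.181]
wrist_force: [0.1, -0.2, 0.5]
width: 0.0327
finger_force: 0.0
```

```bash
python3 -W ignore - <<'E'
from h import *
go((.4556,.2178,-.031),(np.pi,0,-.176))
E
```

```text
t 36.25 pos [ 0.4586  0.2171 -0.0009] rpy [-3.137 -0.006 -0.181] w 0.0327
 shift [-0.08 -0.    0.75]
 turn [-0.04 -0.06 -0.05]  shift if turned first [-0.08 -0.    0.75]
```

Emit:
drive_tool(commands=[[-0.07,0,0.3,-0.04,-0.06,-0.05],[0,0,0.25,0,0,0],[0,0,0.1,0,0,0],[0,0,0.1,0,0,0],[0,0,0,0,0,0]])

```text
time: 36.88
tool_pos: [0.4548, 0.2175, -0.0322]
ee_rot: [3.141, 0.002, -0.176]
wrist_force: [-0.3, -0.3, -0.1]
width: 0.0329
finger_force: 0.0
```

Emit:
drive_tool(commands=[[0,0,0,0,0,0],[0,0,0,0,0,0],[0,0,0,0,0,0],[0,0,0,0,0,0],[0,0,0,0,0,0],[0,0,0,0,0,0]], gripper=1)

```text
time: 37.62
tool_pos: [0.4553, 0.2176, -0.0315]
ee_rot: [3.141, 0.001, -0.176]
wrist_force: [-0.3, -0.1, 2.2]
width: 0.0136
finger_force: 30.0
```

Emit:
drive_tool(commands=[[0,0,-0.3,0,0,0],[0,0,-0.8,0,0,-0.65],[0,0,-1,0,0,-0.65],[0,0,-1,0,0,0],[0,0,-1,0,0,0],[0,0,-1,0,0,0],[0,0.9,0,0,0,0],[0,0.9,0,0,0,0],[0,0.9,0,0,0,0],[0,0.9,0,0,0,0],[0,0.9,0,0,0,0],[0,0.9,0,0,0,0],[0,0.9,0,0,0,0],[0,0.5,0,0,0,0],[0,0,0,0,0,0]])

```text
time: 39.5
tool_pos: [0.4427, -0.0549, 0.1726]
ee_rot: [3.141, 0.001, -0.048]
wrist_force: [0.4, 1.1, -0.8]
width: 0.0136
finger_force: 30.0
```

```bash
python3 -W ignore - <<'E'
from h import *
s=look("wrist","w16");H,S,V=hsv(s);P=cloud(s);X,Y,Z=P[...,0],P[...,1],P[...,2]
z=(Z>.054)&(Z<.063)
r=(X>.4)&(X<.65)&(abs(Y+.02)<.11)&z
b=r&(H>100)&(H<125)&(S>100);w=r&(H>8)&(H<25)&(S>60)
for m in(b,w):
    q=P[m]*1000;f=np.polyfit(q[:,1],q[:,0],1);print(m.sum(),f.round(4),'x at y=-20',np.polyval(f,-20).round(1),'yrange',np.percentile(q[:,1],[0,100]).round(1),'zmed',np.median(q[:,2]).round(1),'xspread',np.percentile(q[:,0]-np.polyval(f,q[:,1]),[2,98]).round(1))
up=(Z>.0635)&(Z<.072)&(X>.4)&(X<.65)&(abs(Y+.02)<.15);q=P[up]*1000
n,l,st,ce=cv2.connectedComponentsWithStats(up.astype(np.uint8))
print([(P[l==i].mean(0)*1000).round(1).tolist() for i in range(1,n) if st[i,4]>15])
go((.512,-.0865,.1))
from bench import get_obs
o=get_obs();T=Ro.from_euler('xyz',o["ee_rot"]).inv().apply((P-o["tool_pos"]).reshape(-1,3)).reshape(P.shape)
g=(abs(T[...,1])<.02)&(T[...,2]<-.03)&(T[...,2]>-.06)&(T[...,0]>0.01)&(T[...,0]<.12);q=T[g];print('brush tool x range',np.percentile(q[:,0],[1,50,99]).round(4),np.polyfit(q[:,0],q[:,1],1).round(4),np.polyfit(q[:,0],q[:,2],1).round(4))
E
```

```text
2786 [3.390000e-02 5.580556e+02] x at y=-20 557.4 yrange [-129.9   89.9] zmed 59.0 xspread [-3.7  4.1]
1783 [3.350000e-02 4.785821e+02] x at y=-20 477.9 yrange [-130.    89.9] zmed 59.0 xspread [-3.9  3.8]
[[553.5, -141.8, 66.9], [561.5, 95.0, 66.6], [474.0, -139.1, 66.8], [481.9, 97.8, 66.7]]
t 39.55 pos [ 0.4428 -0.0541  0.1725] rpy [-3.141e+00  1.000e-03 -4.700e-02] w 0.0134
 shift [1.77 0.73 1.81]
brush tool x range [0.0114 0.0529 0.0841] [-0.0011  0.0002] [-0.0028 -0.0446]
```

View pics/w16.png

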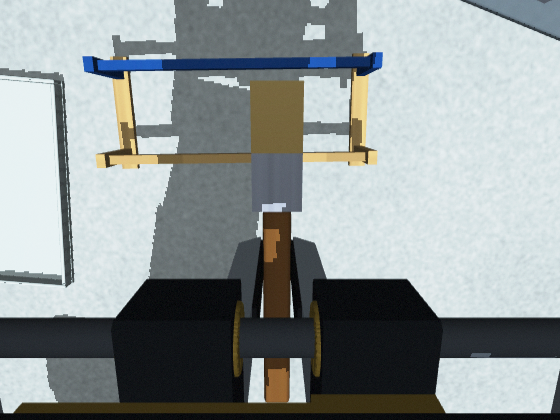

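Brown is held straight with its tip past the middle (277,82). The rest is fully visible, blue rail at row 65 and wood rail at row 158. Its centre is (517.7,-22) mm and its yaw -0.034.

Emit:
drive_tool(commands=[[0.93,0.38,0,0,0,-0.1],[0.93,0.38,0,0,0,0],[0,0,0.8,0,0,0],[0,0,0.8,0,0,0],[0,0,0.8,0,0,0],[0,0,0.5,0,0,0],[0,0,0.2,0,0,0],[0,0,0,0,0,0],[0,0,0,0,0,0]])

```text
time: 40.67
tool_pos: [0.5168, -0.0874, 0.0495]
ee_rot: [3.141, -0.001, -0.035]
wrist_force: [-0.2, 0.3, -0.8]
width: 0.0132
finger_force: 30.0
```

```bash
python3 -W ignore - <<'E'
from h import *
go((.5155,-.088,.0265),(np.pi,0,-.034))
E
```

```text
t 40.67 pos [ 0.5168 -0.0874  0.0495] rpy [ 3.141e+00 -1.000e-03 -3.500e-02] w 0.0132
 shift [-0.03  0.01  0.57]
 turn [ 0.01 -0.01 -0.01]  shift if turned first [-0.03  0.01  0.57]
```

Lower, release with a modest opening, and rise.

Emit:
drive_tool(commands=[[-0.03,0,0.3,0,0,0],[0,0,0.2,0,0,0],[0,0,0.07,0,0,0],[0,0,0,0,0,0],[0,0,0,0,0,0]])

```text
time: 41.3
tool_pos: [0.5148, -0.0876, 0.0254]
ee_rot: [3.141, 0.001, -0.036]
wrist_force: [-0.3, 0.0, 0.3]
width: 0.0137
finger_force: 30.0
```

Emit:
drive_tool(commands=[[0,0,0,0,0,0],[0,0,0,0,0,0],[0,0,0,0,0,0],[0,0,0,0,0,0],[0,0,0,0,0,0],[0,0,-0.3,0,0,0],[0,0,-0.8,0,0,0],[0,0,-1,0,0,0],[0,0,-1,0,0,0],[0,0,-0.6,0,0,0],[-0.3,-0.9,0,0,0,0],[-0.3,-0.9,0,0,0,0],[-0.3,-0.9,0,0,0,0]], gripper=0.65)

```text
time: 42.92
tool_pos: [0.4825, 0.0227, 0.1745]
ee_rot: [3.141, -0.0, -0.036]
wrist_force: [-0.1, 0.4, 0.6]
width: 0.0328
finger_force: 0.0
```

```bash
python3 -W ignore - <<'E'
from h import *
s=look("wrist","w17")
brushes(s,.07,lambda X,Y,Z:(X>.35)&(X<.7)&(Y>-.13)&(Y<-.05)&(Z<.1)&(Z>.063))
s=look("top","t17")
brushes(s,.07,lambda X,Y,Z:(X>.35)&(X<.7)&(Y>-.13)&(Y<.1)&(Z<.1)&(Z>.063))
go((.4559,.267,.05),(np.pi,0,-.065))
E
```

```text
yellow None
red None
blue None
brown L 106.6 W 15.2 origin [515.4 -85.2] heading -0.035 tans 1
yellow None
red None
blue None
brown L 102.8 W 10.0 origin [512.4 -86.6] heading -0.014 tans 1
t 43.02 pos [0.4821 0.0245 0.1748] rpy [-3.141 -0.    -0.032] w 0.033
 shift [-0.85 -6.04  3.12]
 turn [-0.01 -0.    0.33]  shift if turned first [-1.05 -6.01  3.12]
```

Emit:
drive_tool(commands=[[0,0,0,0,0,0.33],[-0.17,-0.9,0,0,0,0],[-0.17,-0.9,0,0,0,0],[-0.17,-0.9,0,0,0,0],[-0.17,-0.9,0,0,0,0],[-0.17,-0.9,0,0,0,0],[-0.17,-0.9,0,0,0,0],[0,-0.6,0,0,0,0],[0,0,0.8,0,0,0],[0,0,0.8,0,0,0],[0,0,0.7,0,0,0],[0,0,0.4,0,0,0],[0,0,0,0,0,0],[0,0,0,0,0,0]])

```text
time: 44.78
tool_pos: [0.4595, 0.2641, 0.0667]
ee_rot: [-3.141, -0.001, -0.07]
wrist_force: [-0.4, 0.1, 0.7]
width: 0.0331
finger_force: 0.0
```

```bash
python3 -W ignore - <<'E'
from h import *
s=look("wrist","w18")
brushes(s,.014,lambda X,Y,Z:(X>.3)&(X<.7)&(Y>.1)&(Y<.45)&(Z<.04))
go((.4559,.267,-.0315),(np.pi,0,-.0645))
E
```

```text
yellow L 108.4 W 15.3 origin [477.  362.2] heading 2.958 tans 1
red L 108.5 W 14.2 origin [473.5 312.1] heading 2.943 tans 1
blue L 108.7 W 13.4 origin [456.  267.5] heading 3.077 tans 1
brown (array([567.6, 109.9]), 0.0, 0.0)
t 44.83 pos [0.4596 0.2642 0.067 ] rpy [-3.141e+00 -1.000e-03 -6.900e-02] w 0.0327
 shift [-0.1  -0.06  2.46]
 turn [-0.01 -0.01 -0.05]  shift if turned first [-0.1  -0.06  2.46]
```

Emit:
drive_tool(commands=[[-0.1,-0.07,0.4,0,0,-0.05],[0,0,0.7,0,0,0],[0,0,0.7,0,0,0],[0,0,0.45,0,0,0],[0,0,0.2,0,0,0],[0,0,0,0,0,0],[0,0,0,0,0,0]])

```text
time: 45.7
tool_pos: [0.4551, 0.2674, -0.032]
ee_rot: [-3.141, 0.0, -0.064]
wrist_force: [-0.2, 0.3, 0.7]
width: 0.0327
finger_force: 0.0
```

Emit:
drive_tool(commands=[[0,0,0,0,0,0],[0,0,0,0,0,0],[0,0,0,0,0,0],[0,0,0,0,0,0],[0,0,0,0,0,0],[0,0,0,0,0,0]], gripper=1)

```text
time: 46.45
tool_pos: [0.4545, 0.2671, -0.0325]
ee_rot: [3.141, 0.001, -0.064]
wrist_force: [-0.3, 0.2, 0.7]
width: 0.0135
finger_force: 30.0
```

Emit:
drive_tool(commands=[[0,0,-0.3,0,0,0],[0,0,-0.8,0,0,0],[0,0,-1,0,0,0],[0,0,-1,0,0,-1],[0,0,-1,0,0,-1],[0,0,-1,0,0,-1],[0,0,0,0,0,-1],[0,0,0,0,0,-1],[0,0,0,0,0,-1],[0,0,0,0,0,-1],[0,0,0,0,0,-1],[0,0,0,0,0,-1],[0,0,0,0,0,-1],[0,0,0,0,0,-1],[0,0,0,0,0,-1],[0,0,0,0,0,-1],[0,0,0,0,0,-1],[0,0,0,0,0,-1],[0,0,0,0,0,-1],[0,0,0,0,0,-1]])

```text
time: 48.95
tool_pos: [0.4546, 0.2671, 0.172]
ee_rot: [-3.14, -0.0, 1.64]
wrist_force: [-0.3, 0.9, 0.3]
width: 0.0137
finger_force: 30.0
```

Emit:
drive_tool(commands=[[0,0,0,0,0,-1],[0,0,0,0,0,-1],[0,0,0,0,0,-1],[0,0,0,0,0,-1],[0,0,0,0,0,-1],[0,0,0,0,0,-1],[0,0,0,0,0,-1],[0,0,0,0,0,-1],[0,0,0,0,0,-1],[0,0,0,0,0,-1],[0,0,0,0,0,-1],[0,0,0,0,0,-1],[0,0,0,0,0,-1],[0,0,0,0,0,-1],[0,0,0,0,0,-0.7],[0,0,0,0,0,0]])

```text
time: 50.95
tool_pos: [0.4546, 0.2671, 0.1719]
ee_rot: [-3.142, -0.001, 3.105]
wrist_force: [-0.2, -0.2, 0.1]
width: 0.014
finger_force: 30.0
```

```bash
cat >> h.py <<'E'
def held(s,sign=1):
    from bench import get_obs
    o=get_obs();P=cloud(s);T=Ro.from_euler('xyz',o["ee_rot"]).inv().apply((P-o["tool_pos"]).reshape(-1,3)).reshape(P.shape)
    g=(abs(T[...,1])<.02)&(T[...,2]<-.03)&(T[...,2]>-.06)&(T[...,0]>0.01)&(T[...,0]<.12);q=T[g]
    print('held: tool x range',np.percentile(q[:,0],[1,99]).round(4),'y fit',np.polyfit(q[:,0],q[:,1],1).round(4),'z fit',np.polyfit(q[:,0],q[:,2],1).round(4))
def slot(k): return (.5177+.034*k,-.022+k)
E
python3 -W ignore - <<'E'
from h import *
s=look("wrist","w19");held(s)
go(slot(-.022)+(.1,),(np.pi,0,np.pi-.034))
print(slot(-.022))
E
```

```text
held: tool x range [0.0101 0.0863] y fit [-0.003   0.0011] z fit [ 0.0243 -0.0471]
t 51.0 pos [0.4546 0.2671 0.1718] rpy [-3.142e+00 -1.000e-03  3.105e+00] w 0.0137
 shift [-1.84 -7.71  1.79]
 turn [-0.   -0.01 -0.03]  shift if turned first [-1.82 -7.72  1.79]
(0.5169520000000001, -0.044)
```

Emit:
drive_tool(commands=[[-0.2,-0.86,0,0,0,0],[-0.2,-0.86,0,0,0,0],[-0.2,-0.86,0,0,0,0],[-0.2,-0.86,0,0,0,0],[-0.2,-0.86,0,0,0,0],[-0.2,-0.86,0,0,0,0],[-0.2,-0.86,0,0,0,0],[-0.2,-0.86,0,0,0,0],[-0.2,-0.86,0,0,0,0],[0,0,0.7,0,0,0],[0,0,0.8,0,0,0],[0,0,0.8,0,0,0],[0,0,0.5,0,0,0],[0,0,0.2,0,0,0],[0,0,0,0,0,0],[0,0,0,0,0,0]])

```text
time: 53.0
tool_pos: [0.5165, -0.0451, 0.0527]
ee_rot: [-3.141, 0.001, 3.106]
wrist_force: [-0.0, 0.2, -1.0]
width: 0.0136
finger_force: 30.0
```

```bash
python3 -W ignore - <<'E'
from h import *
go(slot(-.022)+(.0265,),(np.pi,0,np.pi-.034))
E
```

```text
t 53.0 pos [ 0.5165 -0.0451  0.0527] rpy [-3.141e+00  1.000e-03  3.106e+00] w 0.0136
 shift [-0.01  0.03  0.65]
 turn [-0.01  0.01 -0.02]  shift if turned first [-0.01  0.03  0.65]
```

Emit:
drive_tool(commands=[[0,0,0.35,0,0,0],[0,0,0.2,0,0,0],[0,0,0.1,0,0,0],[0,0,0,0,0,0],[0,0,0,0,0,0]])

```text
time: 53.62
tool_pos: [0.5157, -0.0449, 0.0255]
ee_rot: [-3.141, -0.001, 3.106]
wrist_force: [0.0, -0.1, -0.1]
width: 0.0132
finger_force: 30.0
```

Emit:
drive_tool(commands=[[0,0,0,0,0,0],[0,0,0,0,0,0],[0,0,0,0,0,0],[0,0,0,0,0,0],[0,0,0,0,0,0],[0,0,-0.3,0,0,0],[0,0,-0.8,0,0,0],[0,0,-1,0,0,0],[0,0,-1,0,0,0],[0,0,-0.6,0,0,0],[0,0.9,0,0,0,0],[0,0.9,0,0,0,0],[0,0.9,0,0,0,0],[0,0.9,0,0,0,0],[0,0.9,0,0,0,0],[0.1,0.9,0,0,0,0],[0.1,0.9,0,0,0,0],[0.1,0.9,0,0,0,0],[0.1,0.9,0,0,0,0],[0.1,0.9,0,0,0,0]], gripper=0.65)

```text
time: 56.12
tool_pos: [0.5084, 0.3169, 0.1743]
ee_rot: [3.141, -0.0, 3.106]
wrist_force: [0.1, 1.1, -0.6]
width: 0.0327
finger_force: 0.0
```

```bash
python3 -W ignore - <<'E'
from h import *
s=look("top","t20")
brushes(s,.07,lambda X,Y,Z:(X>.35)&(X<.7)&(Y>-.13)&(Y<.1)&(Z<.1)&(Z>.0635))
s=look("wrist","w20")
brushes(s,.014,lambda X,Y,Z:(X>.3)&(X<.7)&(Y>.2)&(Y<.45)&(Z<.04))
go((.4735,.312,-.0315),(np.pi,0,2.943))
E
```

```text
yellow None
red None
blue L 102.8 W 9.9 origin [512.4 -43.6] heading -0.009 tans 0
brown L 102.8 W 10.0 origin [512.4 -86.7] heading -0.012 tans 1
yellow L 108.4 W 13.8 origin [476.6 363.6] heading 2.957 tans 1
red L 108.5 W 13.5 origin [473.1 313.1] heading 2.943 tans 1
blue None
brown None
t 56.23 pos [0.5077 0.3187 0.1737] rpy [ 3.14e+00 -2.00e-03  3.11e+00] w 0.0327
 shift [ 0.84 -0.2   5.13]
 turn [ 0.01 -0.02  1.67]  shift if turned first [ 0.8  -0.33  5.13]
```

Emit:
drive_tool(commands=[[0,0,0,0,0,0.84],[0,0,0,0,0,0.84],[0.8,-0.31,0.5,0,0,0],[0,0,0.9,0,0,0],[0,0,0.9,0,0,0],[0,0,0.8,0,0,0],[0,0,0.5,0,0,0],[0,0,0.3,0,0,0],[0,0,0,0,0,0],[0,0,0,0,0,0]])

```text
time: 57.48
tool_pos: [0.4753, 0.3102, 0.0187]
ee_rot: [3.141, 0.0, 2.938]
wrist_force: [-0.3, 0.5, -0.1]
width: 0.0328
finger_force: 0.0
```

```bash
python3 -W ignore - <<'E'
from h import *
go((.4732,.3126,-.0315),(np.pi,0,2.943))
E
```

```text
t 57.48 pos [0.4753 0.3102 0.0187] rpy [3.141 0.    2.938] w 0.0328
 shift [0.06 0.05 1.25]
 turn [ 0.01  0.   -0.05]  shift if turned first [0.06 0.05 1.25]
```

Emit:
drive_tool(commands=[[0.06,0.05,0.3,0,0,-0.05],[0,0,0.5,0,0,0],[0,0,0.3,0,0,0],[0,0,0.14,0,0,0],[0,0,0,0,0,0],[0,0,0,0,0,0]])

```text
time: 58.22
tool_pos: [0.4728, 0.3126, -0.0319]
ee_rot: [3.141, -0.001, 2.943]
wrist_force: [-0.2, -0.6, 0.9]
width: 0.0326
finger_force: 0.0
```

Emit:
drive_tool(commands=[[0,0,0,0,0,0],[0,0,0,0,0,0],[0,0,0,0,0,0],[0,0,0,0,0,0],[0,0,0,0,0,0],[0,0,0,0,0,0]], gripper=1)

```text
time: 58.98
tool_pos: [0.4724, 0.3124, -0.0322]
ee_rot: [-3.141, -0.001, 2.943]
wrist_force: [-0.4, 0.1, 0.5]
width: 0.0135
finger_force: 30.0
```

Emit:
drive_tool(commands=[[0,0,-0.3,0,0,0],[0,0,-0.8,0,0,0],[0,0,-1,0,0,0],[0,0,-1,0,0,1],[0,0,-1,0,0,1],[0,0,-1,0,0,1],[0,0,0,0,0,1],[0,0,0,0,0,1],[0,0,0,0,0,1],[0,0,0,0,0,1],[0,0,0,0,0,1],[0,0,0,0,0,1],[0,0,0,0,0,1],[0,0,0,0,0,1],[0,0,0,0,0,1],[0,0,0,0,0,1],[0,0,0,0,0,1],[0,0,0,0,0,1],[0,0,0,0,0,1],[0,0,0,0,0,1]])

```text
time: 61.48
tool_pos: [0.4725, 0.3123, 0.1723]
ee_rot: [-3.14, 0.001, 1.24]
wrist_force: [-0.2, -0.7, -0.4]
width: 0.0135
finger_force: 30.0
```

Emit:
drive_tool(commands=[[0,0,0,0,0,1],[0,0,0,0,0,1],[0,0,0,0,0,1],[0,0,0,0,0,1],[0,0,0,0,0,1],[0,0,0,0,0,1],[0,0,0,0,0,1],[0,0,0,0,0,1],[0,0,0,0,0,1],[0,0,0,0,0,1],[0,0,0,0,0,1],[0,0,0,0,0,1],[0,0,0,0,0,0.7],[0,0,0,0,0,0]])

```text
time: 63.22
tool_pos: [0.4726, 0.3123, 0.1722]
ee_rot: [3.142, 0.001, -0.026]
wrist_force: [-0.9, -0.7, -0.2]
width: 0.0135
finger_force: 30.0
```

```bash
python3 -W ignore - <<'E'
from h import *
s=look("wrist","w21");held(s)
go(slot(.022)+(.0265,),(np.pi,0,-.034))
E
```

```text
held: tool x range [0.0115 0.0825] y fit [-0.0006 -0.0007] z fit [-0.0005 -0.0452]
t 63.27 pos [0.4726 0.3123 0.1721] rpy [ 3.141e+00  1.000e-03 -2.600e-02] w 0.0137
 shift [1.35 7.78 3.64]
 turn [0.   0.01 0.08]  shift if turned first [1.41 7.76 3.64]
```

Emit:
drive_tool(commands=[[0.16,0.86,0,0,0,0.08],[0.16,0.86,0,0,0,0],[0.16,0.86,0,0,0,0],[0.16,0.86,0,0,0,0],[0.16,0.86,0,0,0,0],[0.16,0.86,0,0,0,0],[0.16,0.86,0,0,0,0],[0.16,0.86,0,0,0,0],[0.16,0.86,0,0,0,0],[0,0,0.7,0,0,0],[0,0,0.8,0,0,0],[0,0,0.8,0,0,0],[0,0,0.5,0,0,0],[0,0,0.2,0,0,0],[0,0,0,0,0,0],[0,0,0,0,0,0]])

```text
time: 65.28
tool_pos: [0.5205, 0.0009, 0.053]
ee_rot: [3.141, -0.001, -0.035]
wrist_force: [0.1, 0.1, -0.9]
width: 0.0138
finger_force: 30.0
```

```bash
python3 -W ignore - <<'E'
from h import *
go(slot(.022)+(.0262,),(np.pi,0,-.034))
E
```

```text
t 65.28 pos [0.5205 0.0009 0.053 ] rpy [ 3.141e+00 -1.000e-03 -3.500e-02] w 0.0138
 shift [-0.05  0.02  0.67]
 turn [ 0.   -0.01 -0.01]  shift if turned first [-0.05  0.02  0.67]
```

Emit:
drive_tool(commands=[[-0.05,0.02,0.35,0,0,0],[0,0,0.22,0,0,0],[0,0,0.1,0,0,0],[0,0,0,0,0,0],[0,0,0,0,0,0]])

```text
time: 65.9
tool_pos: [0.5177, 0.0002, 0.025]
ee_rot: [3.141, 0.001, -0.035]
wrist_force: [-0.1, -0.2, 0.2]
width: 0.0135
finger_force: 30.0
```

Emit:
drive_tool(commands=[[0,0,0,0,0,0],[0,0,0,0,0,0],[0,0,0,0,0,0],[0,0,0,0,0,0],[0,0,0,0,0,0],[0,0,-0.3,0,0,0],[0,0,-0.8,0,0,0],[0,0,-1,0,0,0],[0,0,-1,0,0,0],[0,0,-0.6,0,0,0],[-0.15,-0.9,0,0,0,0],[-0.15,-0.9,0,0,0,0],[-0.15,-0.9,0,0,0,0],[-0.15,-0.9,0,0,0,0],[-0.15,-0.9,0,0,0,0],[-0.15,-0.9,0,0,0,0],[-0.15,-0.9,0,0,0,0],[-0.15,-0.9,0,0,0,0],[-0.15,-0.9,0,0,0,0],[-0.15,-0.9,0,0,0,0]], gripper=0.65)

```text
time: 68.4
tool_pos: [0.4702, 0.3634, 0.174]
ee_rot: [-3.141, 0.0, -0.035]
wrist_force: [0.2, -0.3, -0.3]
width: 0.0327
finger_force: 0.0
```

```bash
python3 -W ignore - <<'E'
from h import *
s=look("top","t22")
brushes(s,.07,lambda X,Y,Z:(X>.35)&(X<.7)&(Y>-.13)&(Y<.1)&(Z<.1)&(Z>.0635))
s=look("wrist","w22")
brushes(s,.014,lambda X,Y,Z:(X>.3)&(X<.7)&(Y>.2)&(Y<.45)&(Z<.04))
go((.4768,.363,-.0315),(np.pi,0,-.1846))
E
```

```text
yellow None
red L 106.1 W 9.9 origin [514.1   2.9] heading -0.002 tans 1
blue L 102.8 W 9.9 origin [512.4 -43.6] heading -0.009 tans 0
brown L 102.8 W 10.0 origin [512.3 -86.6] heading -0.014 tans 1
yellow L 108.4 W 13.5 origin [477.2 364.1] heading 2.958 tans 1
red None
blue None
brown None
t 68.5 pos [0.4693 0.3652 0.1733] rpy [-3.14e+00  2.00e-03 -3.10e-02] w 0.033
 shift [0.2  0.06 5.12]
 turn [-0.01  0.02  1.54]  shift if turned first [0.19 0.02 5.12]
```

Emit:
drive_tool(commands=[[0,0,0,0,0,0.77],[0,0,0,0,0,0.77],[0.19,0,0.5,0,0,0],[0,0,0.9,0,0,0],[0,0,0.9,0,0,0],[0,0,0.8,0,0,0],[0,0,0.5,0,0,0],[0,0,0.3,0,0,0],[0,0,0,0,0,0],[0,0,0,0,0,0]])

```text
time: 69.75
tool_pos: [0.4783, 0.3609, 0.0179]
ee_rot: [-3.141, 0.0, -0.189]
wrist_force: [-0.2, -0.1, 0.7]
width: 0.0326
finger_force: 0.0
```

```bash
python3 -W ignore - <<'E'
from h import *
go((.4771,.3637,-.0315),(np.pi,0,-.184))
E
```

```text
t 69.75 pos [0.4783 0.3609 0.0179] rpy [-3.141  0.    -0.189] w 0.0326
 shift [-0.04 -0.06  1.23]
 turn [-0.01  0.   -0.05]  shift if turned first [-0.04 -0.06  1.23]
```

Emit:
drive_tool(commands=[[-0.04,-0.06,0.3,0,0,-0.05],[0,0,0.5,0,0,0],[0,0,0.3,0,0,0],[0,0,0.12,0,0,0],[0,0,0,0,0,0],[0,0,0,0,0,0]])

```text
time: 70.5
tool_pos: [0.4768, 0.3636, -0.0313]
ee_rot: [-3.141, 0.0, -0.184]
wrist_force: [-0.3, -0.8, 0.7]
width: 0.033
finger_force: 0.0
```

Emit:
drive_tool(commands=[[0,0,0,0,0,0],[0,0,0,0,0,0],[0,0,0,0,0,0],[0,0,0,0,0,0],[0,0,0,0,0,0],[0,0,0,0,0,0]], gripper=1)

```text
time: 71.25
tool_pos: [0.4764, 0.3634, -0.0317]
ee_rot: [3.141, 0.001, -0.184]
wrist_force: [-0.8, -0.5, 1.9]
width: 0.0133
finger_force: 30.0
```

Emit:
drive_tool(commands=[[0,0,-0.3,0,0,0],[0,0,-0.8,0,0,0],[0,0,-1,0,0,0],[0,0,-1,0,0,-1],[0,0,-1,0,0,-1],[0,0,-1,0,0,-1],[0,0,0,0,0,-1],[0,0,0,0,0,-1],[0,0,0,0,0,-1],[0,0,0,0,0,-1],[0,0,0,0,0,-1],[0,0,0,0,0,-1],[0,0,0,0,0,-1],[0,0,0,0,0,-1],[0,0,0,0,0,-1],[0,0,0,0,0,-1],[0,0,0,0,0,-1],[0,0,0,0,0,-1],[0,0,0,0,0,-1],[0,0,0,0,0,-1]])

```text
time: 73.75
tool_pos: [0.4764, 0.3633, 0.1726]
ee_rot: [-3.14, 0.0, 1.52]
wrist_force: [0.1, 0.9, 0.0]
width: 0.0138
finger_force: 30.0
```

Emit:
drive_tool(commands=[[0,0,0,0,0,-1],[0,0,0,0,0,-1],[0,0,0,0,0,-1],[0,0,0,0,0,-1],[0,0,0,0,0,-1],[0,0,0,0,0,-1],[0,0,0,0,0,-1],[0,0,0,0,0,-1],[0,0,0,0,0,-1],[0,0,0,0,0,-1],[0,0,0,0,0,-1],[0,0,0,0,0,-1],[0,0,0,0,0,-1],[0,0,0,0,0,-1],[0,0,0,0,0,-1],[0,0,0,0,0,-0.9],[0,0,0,0,0,0]])

```text
time: 75.88
tool_pos: [0.4765, 0.3633, 0.1725]
ee_rot: [-3.141, -0.001, 3.105]
wrist_force: [-0.4, 0.5, -1.6]
width: 0.0139
finger_force: 30.0
```

```bash
python3 -W ignore - <<'E'
from h import *
s=look("wrist","w23");held(s)
go(slot(.066)+(.0262,),(np.pi,0,np.pi-.034))
E
```

```text
held: tool x range [0.01   0.0857] y fit [-0.0081  0.0013] z fit [ 0.0291 -0.0466]
t 75.92 pos [0.4765 0.3633 0.1724] rpy [-3.141e+00 -1.000e-03  3.105e+00] w 0.0134
 shift [-1.38 -7.94  3.65]
 turn [-0.   -0.01 -0.03]  shift if turned first [-1.36 -7.94  3.66]
```

Emit:
drive_tool(commands=[[-0.15,-0.88,0,0,0,0],[-0.15,-0.88,0,0,0,0],[-0.15,-0.88,0,0,0,0],[-0.15,-0.88,0,0,0,0],[-0.15,-0.88,0,0,0,0],[-0.15,-0.88,0,0,0,0],[-0.15,-0.88,0,0,0,0],[-0.15,-0.88,0,0,0,0],[-0.15,-0.88,0,0,0,0],[0,0,0.7,0,0,0],[0,0,0.8,0,0,0],[0,0,0.8,0,0,0],[0,0,0.5,0,0,0],[0,0,0.2,0,0,0],[0,0,0,0,0,0],[0,0,0,0,0,0]])

```text
time: 77.92
tool_pos: [0.5201, 0.0448, 0.0535]
ee_rot: [-3.141, 0.001, 3.106]
wrist_force: [-0.3, 0.7, 0.2]
width: 0.014
finger_force: 30.0
```

```bash
python3 -W ignore - <<'E'
from h import *
go(slot(.066)+(.0262,),(np.pi,0,np.pi-.034))
E
```

```text
t 77.92 pos [0.5201 0.0448 0.0535] rpy [-3.141e+00  1.000e-03  3.106e+00] w 0.014
 shift [ 0.   -0.02  0.68]
 turn [-0.    0.01 -0.02]  shift if turned first [ 0.   -0.02  0.68]
```

Release, rise, and retreat towards the base so the cameras can see everything.

Emit:
drive_tool(commands=[[0,-0.02,0.35,0,0,0],[0,0,0.22,0,0,0],[0,0,0.1,0,0,0],[0,0,0,0,0,0],[0,0,0,0,0,0]])

```text
time: 78.55
tool_pos: [0.5192, 0.044, 0.0253]
ee_rot: [-3.141, -0.001, 3.106]
wrist_force: [-0.4, 0.0, -1.0]
width: 0.0137
finger_force: 30.0
```

Emit:
drive_tool(commands=[[0,0,0,0,0,0],[0,0,0,0,0,0],[0,0,0,0,0,0],[0,0,0,0,0,0],[0,0,0,0,0,0],[0,0,-0.3,0,0,0],[0,0,-0.8,0,0,0],[0,0,-1,0,0,0],[0,0,-1,0,0,0],[0,0,-1,0,0,0],[0.5,0.5,-0.5,0,0,0],[0.9,0.5,0,0,0,0],[0.9,0.5,0,0,0,0],[0.9,0.5,0,0,0,0],[0.9,0.5,0,0,0,0],[0,0,0,0,0,0]], gripper=0.65)

```text
time: 80.55
tool_pos: [0.3578, 0.1508, 0.2112]
ee_rot: [3.141, 0.002, 3.109]
wrist_force: [0.3, -0.7, -0.7]
width: 0.0332
finger_force: 0.0
```

```bash
python3 -W ignore - <<'E'
from h import *
s=look("top","t24")
brushes(s,.07,lambda X,Y,Z:(X>.35)&(X<.7)&(Y>-.13)&(Y<.1)&(Z<.1)&(Z>.0635))
c=look("scene")
a=cv2.resize(s["image"][160:280,150:450],(800,320),interpolation=cv2.INTER_CUBIC);b=cv2.resize(c["image"][140:260,90:405],(735,280),interpolation=cv2.INTER_CUBIC)
cv2.imwrite("pics/f.png",np.vstack([a,np.pad(b,((0,0),(0,65),(0,0)))]))
go((.3,.1,.2))
E
```

```text
yellow L 102.9 W 9.9 origin [515.7  46.1] heading 0.003 tans 0
red L 106.5 W 12.2 origin [ 5.14e+02 -3.00e-01] heading -0.052 tans 1
blue L 102.8 W 9.9 origin [512.4 -43.6] heading -0.009 tans 0
brown L 102.8 W 10.0 origin [512.4 -86.6] heading -0.014 tans 1
t 80.65 pos [0.3594 0.1498 0.2104] rpy [-3.141e+00  1.000e-03  3.107e+00] w 0.033
 shift [ 1.44 -1.3   0.26]
```

View pics/f.png

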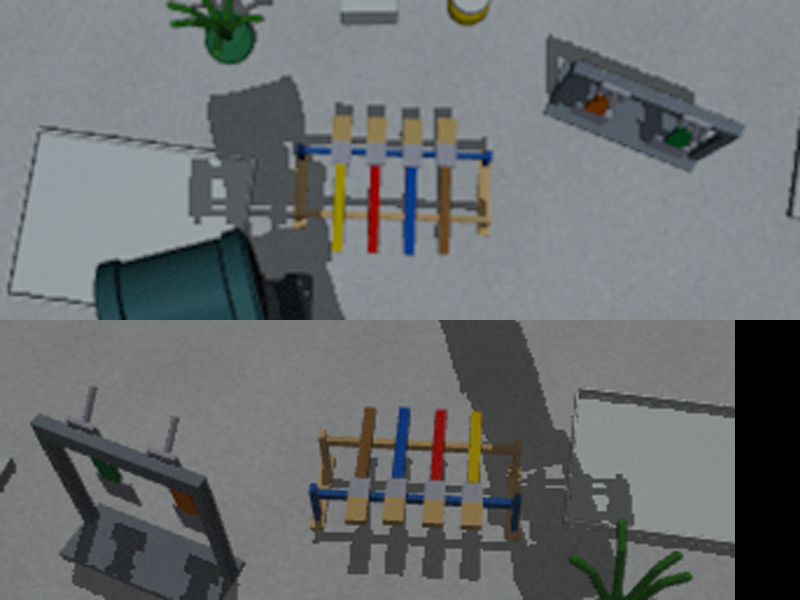

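All four brushes lie flat across both rails with their bristles past the blue rail, both scrapers hang on their pegs, and the tray is empty.

```bash
python3 -c "
from bench import close_job
print(close_job())"
```

```text
the job is handed in; nothing more can be done
None
```

The job is handed in at about 81 s of the 210 s: the four brushes that were in the tray lie across both rails with their bristles past the blue rail, and one scraper hangs on each peg. I checked this in the last top and scene pictures; the judge gave no verdict back.

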